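# Fit the hold-down frame on the twin pins and bolt it

### The arm

A 6-joint arm with a two-finger parallel gripper is mounted at the origin on a cart in front of the work surface, level with it; the furniture and walls round the work are solid. World frame = base frame: x ahead of the robot, y to its left, z up, the work surface at z = 0. Lengths are in m, angles in rad, forces in N, time in s.
With the tool pointing down it reaches from about 0.3 to 0.775 m from the base axis. Payload 14.6 kg.
Tool frame: the origin (TCP) lies at the very end of the fingers, on their centre line; the grasp point (between the pads) lies 19 mm behind it; z points along the fingers, x is the direction in which the jaws open and shut, and the axes are right-handed (so a half turn about z gives the same grasp; the last joint's range is limited). The gripper opens to 85 mm and grips with 20 to 120 N. Pads are 22 mm wide; open, the fingers measure 114 mm over their backs; the gripper's body (76 mm by 85 mm) begins 54 mm behind the grasp point. The pads swing forward as they close: fully open they stand 13 mm farther back than shut.
Start: joints at [-1.273, 0.3, 1.521, -0, 1.321, -0.067], TCP at [0.196, -0.514, 0.231] pointing down, gripper open.
Joint ranges: [-3.03, 3.03], [-0.79, 2.21], [0.23, 2.52], [-1.04, 4.18], [0, 3.07], [-2.55, 2.55]. Speed limits (rad/s): [2.22, 2.22, 2.57, 3.14, 3.14, 3.14].

### API

Orientations are given as a rotation vector (axis times angle).
In Python, from cell import env gives the robot as it stands. The module is installed in compiled form; this text tells all that it offers.
- The arm moves only by the tool apply_moves, never from a script. Its arguments are lists of equal length, an entry for each row: "angular": the turn, a rotation vector about the tool's x, y, z in degrees, a list of three; "slide": the shift along the tool's x, y, z in m, a list of three; "gripper": the finger opening in m, from 0 to 0.0854. In form: {"angular": [[ax, ay, az], ...], "slide": [[tx, ty, tz], ...], "gripper": [gripper, ...]}. A call has 1 to 12 rows; each row shifts and turns the commanded pose from where the row before left it, along the tool's axes as they then stand; what a row does not reach is not made up. A row lasts 1/12 s, in which the tool goes at most 41.7 mm and 7.16 degrees, less where a joint would pass 70% of its speed; a pose out of reach is approached as far as the arm can. A call is refused whole if a number of a shift passes 0.0417 or a number of a turn 7.16, either way. A call with a gripper value outside its range is refused whole. The fingers move at their own pace and stop on an object; "grip_force" is the grip in N (left out, the last holds). Time passes only in rows, so rows that do not move let the fingers close. It gives the time, the measured TCP pose, the force and the opening at its end, in the units of the state.
- env.get_obs(): the state, without advancing time (a new reading comes with each control period).
- env.grab_frame(name): name is "side" or "top"; returns a dict with "img" (400x640x3 uint8, blue, green, red), "K" (3x3 intrinsics, pixels), "R" (3x3) and "t" (3): a world point X has camera coordinates R X + t. Camera axes: x right, y down, z forward; pixel columns grow to the right and rows downward; lengths in m; the calibration is good to about 2 mm. A picture is of the moment at which its call begins. There is no depth.
- env.job_done(): hands the job in, once; it reports no verdict.
Trained networks look in the newest picture that a camera, given by its name, has taken for a name from the list of things; names that differ only in an ending like _2 or _b are one class to them, and where a whole thing is asked for, a point or a joint stands for the part that bears it (a point fixed in the world has none). Each returns a list of dicts, best first, with "p" (0 to 1); they miss things now and then, are a little off and sometimes report something else, mostly with a low value. They report only what shows in the picture. A call takes as long as a camera call.
- env.masks_of(camera, label): "mask" (400x640 bool, what is visible of it) and "pixel" ([column, row] in pixels, amid what is visible of it).
The state is a dict: "clock": time; "joint_positions": joint angles; "dq": joint speeds; "tau": joint torques, N m; "eef_pos": TCP position; "tcp_rot": TCP orientation; "force": force on the tool from outside, world axes, zero at the start; "ft_torque": the same for the moment, N m; "opening": finger opening in m.
Only numpy, scipy, OpenCV 4.12 (cv2) and the standard library are available. Lean on these libraries where they do the work, as an engineer would, in place of code of your own. Each camera call takes 0.05 s, during which the arm holds its last target.

### The job

Pick up the hold-down frame by its bridge handle and hang it on the two upright pins of the board fixture: keep it level, feel gently for the pins until both holes drop over them, and lower the frame until it lies flat and fully home on the carriage. Then push the fixture's front bolt all the way in over the frame's edge and let go. Never press or knock it hard on the fixture, and leave the other things on the bench where they are.

Things in the scene. Friction and masses are not known exactly. Their poses are not given: they have to be found in the camera images.
- frame: hold-down frame: flat aluminium plate 90 (x) x 160 (y) x 8 mm with a 62 x 78 mm window and two 10 mm through holes at x = 0, y = +62 and -62 mm, bridged by a handle over the window; about 0.35 kg, lying flat at the start. Origin: centre of its underside, z up. It fits either way round (half turn).
- handle (a point): middle of the frame's black handle bar, 50 mm above the frame's underside. The bar runs along the frame's y: 102 mm long, 14 mm wide (x), 18 mm high; free space below it, between two posts at y = +-46 mm
- fixture: board fixture screwed to the bench. Origin: centre of the underside of its bed (dark plate 200 x 120 x 12 mm); x points from its bolt end to its pin end, z up. On the bed an aluminium carriage (172 x 172 x 10 mm, top 22 mm above the bench) is clamped anywhere within +-16 mm along the bed's x: the bed's pose does not tell where. It carries pins, board and bolt and does not give way.
- pins_mid (a point): point of the bed, at pin tip height (42 mm), where the middle between the two pins would be if the carriage were at mid travel; true pins are up to 16 mm off, either way along the fixture's x. Pins: y = +-62 mm from here, 8 mm diameter, 20 mm tall, top 3 mm tapered to 6 mm; they catch a hole within 2 mm. A frame is home when its underside is 20 mm below this height, axes along the fixture's.
- board_mid (a point): same x, y as pins_mid, 22 mm above the bench: height of the carriage top. Between the pins a circuit board lies here, shifted with the carriage, up to 8 mm above the carriage top; it shows in the window of a frame that is home.
- bolt (a joint): slide bolt at the carriage's front, m: 0 drawn back, 0.022 fully in (14 mm over the frame's edge); starts at 0 to 0.004, slides along fixture +x, about 2 N friction, stays where left. Its upright black knob (14 x 16 mm, from 38 to 68 mm above the bench) stands 98 mm minus the joint's value in front (fixture -x) of the middle between the pins, i.e. of the centre of a frame that is home.
- alu_block: bystander: drilled aluminium block 40 x 60 x 25 mm, origin at its underside
- probe_tin: bystander: round flat tin 60 mm across, 22 mm high, origin at its underside
- screwdriver: bystander: lying screwdriver 156 mm long, 20 mm high, origin at its underside
- spool: bystander: solder spool 60 mm across, 48 mm high, origin at its underside

How it is judged:
By the outcome, as a careful person would: the job done as asked, in the order asked, and still so for the second after the job is handed in, with the robot touching nothing.
It also fails if it takes over 64 s, if anything falls off the work surface, if the arm or the gripper's body presses on something with over 40 N, if the wrist force passes 120 N, or if a joint passes its speed limit or range.

## Working session

There is one attempt and no reset: what is moved stays moved. The work goes in short steps, Python scripts to look and compute and a tool call to move; the robot and the scene stay as the last step left them, time stands still between calls to the robot, and variables do not carry over. Pictures are saved under pics/ and viewed, and the job is handed in when it is done.

Besides the shell and the picture viewer there is one more tool, called after "Call:" in YAML: its name, and indented under it one key for each argument. apply_moves: Moves the arm, as the interface text tells. Its arguments: {"type":"object","properties":{"angular":{"type":"array"},"slide":{"type":"array"},"gripper":{"type":"array"},"grip_force":{"type":"number"}},"required":["angular","slide","gripper"]}

```bash
mkdir -p pics; ls
python3 - <<'E'
from cell import env
import cv2, numpy as np
print(env.get_obs())
for c in("side","top"):
    f=env.grab_frame(c); cv2.imwrite(f"pics/{c}0.png",f["img"]); print(c,f["K"],f["R"],f["t"])
    for l in ["frame","handle","fixture","bolt"]:
        for r in env.masks_of(c,l)[:2]: print(l,r["p"],r["pixel"],r["mask"].sum())
E
```

```text
pics
{'clock': 0.0, 'joint_positions': array([-1.27262064e+00,  3.00483913e-01,  1.52157577e+00,  1.05606146e-05,
        1.32071167e+00, -6.66221291e-02]), 'dq': array([ 1.58110841e-05,  7.85804866e-04, -4.25397666e-04, -6.37239677e-04,
       -9.25123293e-04, -1.62963720e-03]), 'tau': array([ 2.96711978e-04, -5.43501341e+01, -3.61796129e+01, -3.38609857e-05,
        3.92479298e-03,  2.25254473e-05]), 'eef_pos': array([ 0.19613765, -0.51358832,  0.23071654]), 'tcp_rot': array([-2.58692456e+00,  1.78122907e+00,  1.44135886e-03]), 'force': array([-0.36646305, -0.45716497, -0.80114469]), 'ft_torque': array([-0.01143854, -0.00553295,  0.04720204]), 'opening': 0.08539017286070162}
side [[417.02257814   0.         311.24939744]
 [  0.         417.02257814 197.869125  ]
 [  0.           0.           1.        ]] [[-0.86454056 -0.50205792  0.02252699]
 [-0.31777163  0.51137499 -0.7984465 ]
 [ 0.38934664 -0.69744782 -0.60164419]] [0.50311379 0.1285422  1.30840612]
frame 0.7 [348.7, 174.7] 527
frame 0.39 [286.6, 227.7] 2354
handle 0.55 [350.3, 173.2] 463
fixture 0.92 [284.8, 225.1] 2504
fixture 0.73 [347.1, 174.1] 538
bolt 0.69 [299.1, 220.3] 97
top [[475.53076137   0.         317.12042968]
 [  0.         475.53076137 202.95881545]
 [  0.           0.           1.        ]] [[ 0.01194797 -0.99987656  0.01020316]
 [-0.99027437 -0.01324651 -0.13849623]
 [ 0.1386143  -0.00844918 -0.9903104 ]] [0.16202542 0.48817283 1.1363008 ]
frame 0.92 [431.0, 203.9] 1694
handle 0.7 [427.3, 203.5] 1775
fixture 0.66 [428.8, 201.3] 1790
bolt 0.79 [292.9, 203.6] 234
```

Run:
```python
import cv2
a=cv2.imread("pics/side0.png");b=cv2.imread("pics/top0.png")
cv2.imwrite("pics/s1.png",cv2.resize(a,(800,500)));cv2.imwrite("pics/t1.png",cv2.resize(b,(800,500)))
```

```text
(no output)
```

View pics/s1.png

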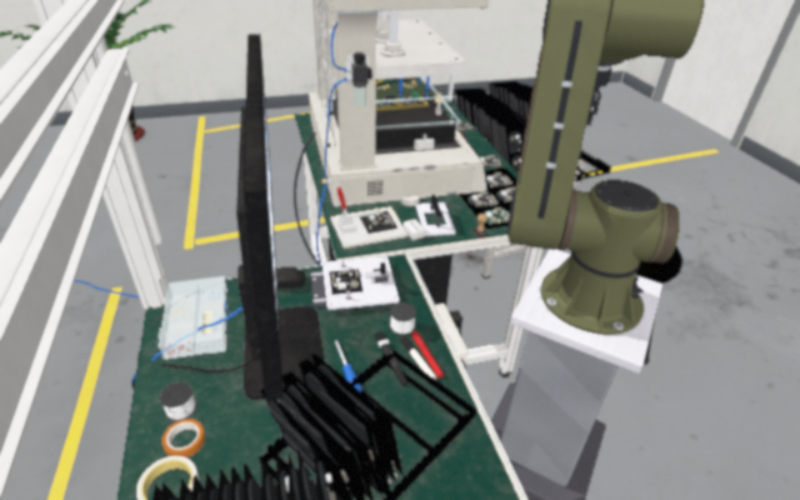

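View pics/t1.png

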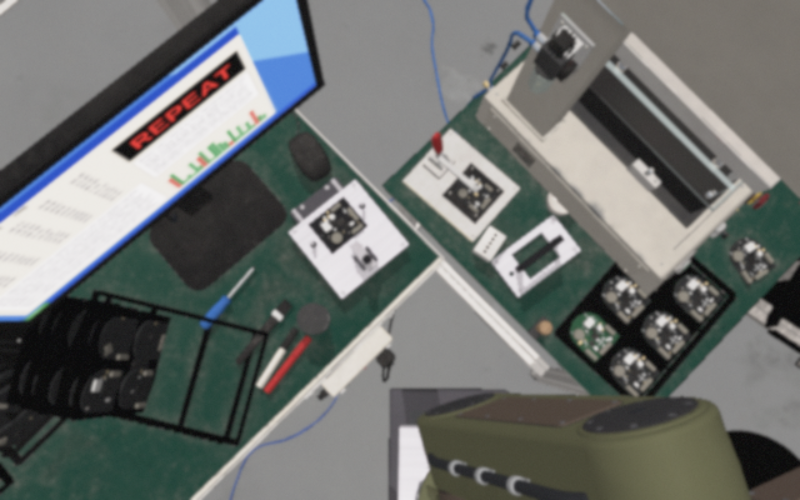

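Run:
```python
import cv2
a=cv2.imread("pics/side0.png");b=cv2.imread("pics/top0.png")
A=cv2.resize(a[150:260,230:390],(800,550),interpolation=cv2.INTER_CUBIC)
B=cv2.resize(b[135:255,220:340],(600,600),interpolation=cv2.INTER_CUBIC)
C=cv2.resize(b[155:255,375:475],(600,600),interpolation=cv2.INTER_CUBIC)
cv2.imwrite("pics/s2.png",A);cv2.imwrite("pics/t2.png",B);cv2.imwrite("pics/t3.png",C)
```

```text
(no output)
```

View pics/s2.png

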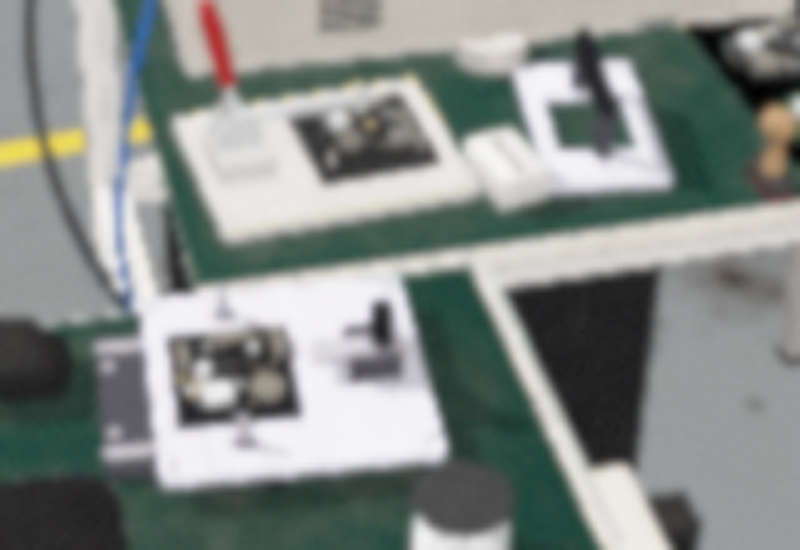

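View pics/t2.png

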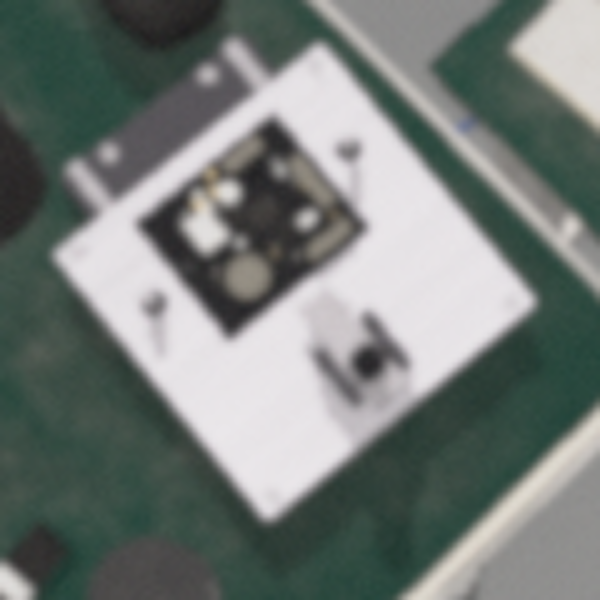

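View pics/t3.png

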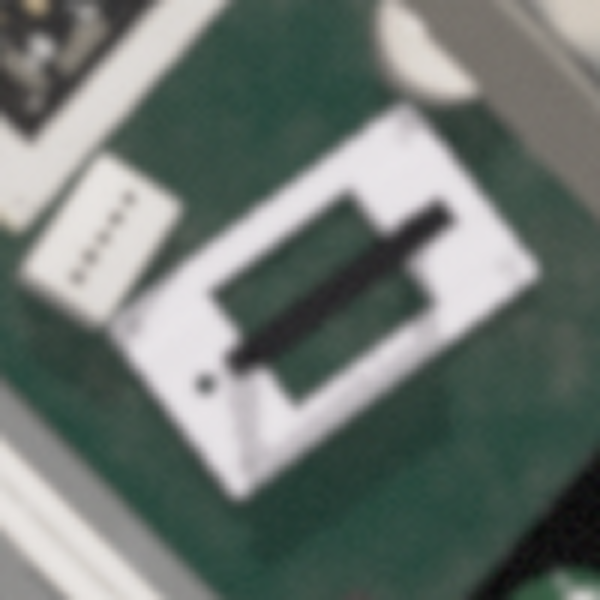

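```bash
cat > h.py <<'E'
import numpy as np, cv2
from scipy.optimize import least_squares
CAM={'side':(np.array([[417.02257814,0,311.24939744],[0,417.02257814,197.869125],[0,0,1]]),np.array([[-0.86454056,-0.50205792,0.02252699],[-0.31777163,0.51137499,-0.7984465],[0.38934664,-0.69744782,-0.60164419]]),np.array([0.50311379,0.1285422,1.30840612])),
'top':(np.array([[475.53076137,0,317.12042968],[0,475.53076137,202.95881545],[0,0,1]]),np.array([[0.01194797,-0.99987656,0.01020316],[-0.99027437,-0.01324651,-0.13849623],[0.1386143,-0.00844918,-0.9903104]]),np.array([0.16202542,0.48817283,1.1363008]))}
def proj(c,X):
    K,R,t=CAM[c]; p=(np.atleast_2d(X)@R.T+t)@K.T; return p[:,:2]/p[:,2:]
def ray(c,uv,z):
    K,R,t=CAM[c]; d=R.T@np.linalg.inv(K)@np.array([*uv,1]); o=-R.T@t; return o+d*(z-o[2])/d[2]
def px(p,s,o): return (np.array(p,float)+.5)/s-.5+np.array(o)
def T(X,x,y,a,z=0):
    c,s=np.cos(a),np.sin(a); X=np.array(X,float); return np.c_[x+c*X[:,0]-s*X[:,1],y+s*X[:,0]+c*X[:,1],z+X[:,2]]
E
cat > fit.py <<'E'
from h import *
fx=dict(top=px([(325,42),(537,300),(268,523),(52,255),(348,148),(152,303)],5,(220,135)),side=px([(405,275),(450,455),(165,490),(140,292),(222,295),(243,428)],5,(230,150)))
for c in fx:
    print(c,'fixture pts')
    for i,u in enumerate(fx[c]): print(ray(c,u,.022 if i<4 else .042).round(4))
fr=dict(top=px([(408,103),(540,270),(240,500),(110,322)],6,(375,155)),side=px([(628,55),(675,187),(550,190),(512,65)],5,(230,150)))
for c in fr:
    print(c,'frame')
    for u in fr[c]: print(ray(c,u,.008).round(4))
print(ray('top',px((372,360),5,(220,135)),.068),ray('side',px((381,305),5,(230,150)),.068))
E
python3 fit.py
```

```text
top fixture pts
[0.6394 0.2521 0.022 ]
[0.509  0.1438 0.022 ]
[0.3964 0.2748 0.022 ]
[0.5284 0.3856 0.022 ]
[0.5805 0.2383 0.042 ]
[0.5018 0.3324 0.042 ]
side fixture pts
[0.5037 0.14   0.022 ]
[0.3921 0.2779 0.022 ]
[0.5202 0.3918 0.022 ]
[0.6429 0.2477 0.022 ]
[0.5807 0.2425 0.042 ]
[0.4986 0.341  0.042 ]
top frame
[ 0.574  -0.1501  0.008 ]
[ 0.5032 -0.204   0.008 ]
[ 0.4049 -0.076   0.008 ]
[ 0.4787 -0.0226  0.008 ]
side frame
[ 0.505  -0.2133  0.008 ]
[ 0.3987 -0.0679  0.008 ]
[ 0.4739 -0.0166  0.008 ]
[ 0.5759 -0.1511  0.008 ]
[0.4717116  0.22344321 0.068     ] [0.47229453 0.22554769 0.068     ]
```

```bash
cat > fit2.py <<'E'
from h import *
from scipy.ndimage import map_coordinates
def edgefit(segs,x0,cams,imgs,zoff=0,r=3,it=6,verb=True,polar=None,gap=.15):
    # segs: list of (A,B) local 3D; image edge located by max gradient along normal
    x=np.array(x0,float)
    for k in range(it):
        obs=[]
        for c in cams:
            g=imgs[c]
            for si,(A,B) in enumerate(segs[c] if isinstance(segs,dict) else segs):
                s=np.linspace(gap,1-gap,15)[:,None]
                L=np.array(A)*(1-s)+np.array(B)*s
                P=proj(c,T(L,*x,zoff)); d=P[-1]-P[0]; d/=np.linalg.norm(d); n=np.array([-d[1],d[0]])
                o=np.arange(-r,r+.01,.25)
                S=P[:,None,:]+o[None,:,None]*n
                v=map_coordinates(g,[S[...,1],S[...,0]],order=1)
                v=v.mean(0); gr=np.abs(np.gradient(v)); m=gr.argmax()
                w=gr*(np.abs(o-o[m])<1.2); off=(w*o).sum()/w.sum()
                if gr.max()<3: continue
                obs.append((c,si,L,n,P,off,gr.max()))
        def res(q):
            return np.concatenate([((proj(c,T(L,*q,zoff))-P)@n-off)[::7] for c,si,L,n,P,off,g in obs])
        x=least_squares(res,x,loss='soft_l1',f_scale=.4).x
    if verb:
        for c,si,L,n,P,off,g in obs: print('  ',c,si,((proj(c,T(L,*x,zoff))-P)@n-off).mean().round(2),'grad',g.round(1))
    return x
def rect(w,h,z):
    p=[(w/2,h/2,z),(-w/2,h/2,z),(-w/2,-h/2,z),(w/2,-h/2,z)]; return [(p[i],p[(i+1)%4]) for i in range(4)]
if __name__=="__main__":
    im={c:cv2.cvtColor(cv2.imread(f'pics/{c}0.png'),cv2.COLOR_BGR2GRAY).astype(float) for c in('side','top')}
    for cams in (['top'],['side'],['top','side']):
        print(cams)
        x=edgefit(rect(.172,.172,.022),[.518,.265,np.arctan2(.0943,-.0787)-np.pi/2],cams,im); print('carriage',x.round(4),np.degrees(x[2]))
        f=edgefit(rect(.09,.16,.008),[.49,-.114,np.arctan2(-.128,.0983)-np.pi/2],cams,im); print('frame',f.round(4),np.degrees(f[2]))
        f=edgefit(rect(.062,.078,.008),[.49,-.114,np.arctan2(-.128,.0983)-np.pi/2],cams,im); print('window',f.round(4),np.degrees(f[2]))
E
python3 fit2.py
```

```text
['top']
   top 0 -0.26 grad 14.4
   top 1 -0.26 grad 13.6
   top 2 -0.27 grad 13.9
   top 3 -0.27 grad 11.4
carriage [0.5182 0.2647 0.6955] 39.84647573095117
   top 0 -0.53 grad 13.5
   top 1 -0.5 grad 13.1
   top 2 -0.5 grad 13.6
   top 3 -0.48 grad 11.6
frame [ 0.4901 -0.112  -2.4866] -142.47066684802215
   top 0 0.5 grad 8.4
   top 1 0.5 grad 13.9
   top 2 0.48 grad 9.7
   top 3 0.49 grad 12.5
window [ 0.4905 -0.1117 -2.4866] -142.46933717418008
['side']
   side 0 -0.54 grad 14.2
   side 1 -0.52 grad 15.6
   side 2 -2.69 grad 9.4
   side 3 -0.46 grad 12.7
carriage [0.5127 0.2706 0.695 ] 39.82232083199955
   side 0 -1.52 grad 9.8
   side 1 -0.47 grad 9.2
   side 2 -0.58 grad 12.9
   side 3 -0.52 grad 12.9
frame [ 0.4852 -0.1066 -2.4865] -142.46826668915122
   side 0 1.42 grad 8.2
   side 1 0.71 grad 14.7
   side 2 0.78 grad 11.2
   side 3 0.79 grad 14.0
window [ 0.4877 -0.1094 -2.4906] -142.6994388954148
['top', 'side']
   top 0 -0.23 grad 14.4
   top 1 -0.2 grad 13.6
   top 2 -0.31 grad 13.9
   top 3 -0.33 grad 11.4
   side 0 -2.13 grad 14.3
   side 1 -0.68 grad 15.5
   side 2 -2.28 grad 10.7
   side 3 -0.3 grad 12.9
carriage [0.518  0.2647 0.6956] 39.85727995005601
   top 0 -0.76 grad 13.6
   top 1 -0.45 grad 13.0
   top 2 -0.46 grad 13.6
   top 3 -0.34 grad 11.6
   side 0 -0.58 grad 9.7
   side 1 -0.4 grad 10.2
   side 2 -1.73 grad 12.9
   side 3 -0.77 grad 13.1
frame [ 0.4898 -0.1118 -2.4862] -142.45146057482967
   top 0 0.4 grad 8.4
   top 1 0.48 grad 14.0
   top 2 0.58 grad 9.7
   top 3 0.5 grad 12.6
   side 0 1.89 grad 8.3
   side 1 0.77 grad 14.2
   side 2 0.29 grad 11.3
   side 3 0.74 grad 14.4
window [ 0.49   -0.1113 -2.4863] -142.45640478449084
```

Run:
```python
from h import *
for c in CAM: print(c,-CAM[c][1].T@CAM[c][2])
s=.8
def show(n,c,p,zs): print(n,c,[ray(c,(p[0]*s,p[1]*s),z).round(3).tolist() for z in zs])
show('mon BR','top',(325,85),(0.05,.1,.2,.3)); show('mon TR','top',(290,0),(.3,.4,.5))
show('mon','side',(258,35),(.3,.4,.5)); show('mon bot','side',(320,320),(0,.05,.1));show('mon bot2','side',(248,395),(0,.05,.1))
show('mach corner','top',(665,280),(0,.1,.2)); show('mach L','top',(480,110),(.0,.1,.2)); show('mach','side',(325,190),(0,.05,.1)); show('mach','side',(485,190),(0,.1))
show('mach head','side',(345,0),(.3,.4)); show('head','top',(555,50),(.2,.3,.4)); show('head corner','top',(625,35),(.2,.3,.4))
show('spoolside','side',(403,320),(.022,.048)); show('tin top','top',(313,318),(.022,.048))
```

```text
side [-0.03361418  1.09940399  0.87849537]
top [0.32398163 0.17807282 1.19124743]
mon BR top [[0.825, 0.316, 0.05], [0.803, 0.31, 0.1], [0.759, 0.298, 0.2], [0.715, 0.286, 0.3]]
mon TR top [[0.858, 0.346, 0.3], [0.798, 0.327, 0.4], [0.738, 0.309, 0.5]]
mon side [[1.476, -0.499, 0.3], [1.215, -0.223, 0.4], [0.954, 0.053, 0.5]]
mon bot side [[0.53, 0.413, -0.0], [0.498, 0.452, 0.05], [0.466, 0.491, 0.1]]
mon bot2 side [[0.528, 0.66, 0.0], [0.496, 0.685, 0.05], [0.464, 0.71, 0.1]]
mach corner top [[0.444, -0.375, 0.0], [0.434, -0.329, 0.1], [0.424, -0.283, 0.2]]
mach L top [[0.797, -0.004, 0.0], [0.758, 0.011, 0.1], [0.718, 0.027, 0.2]]
mach side [[0.869, -0.077, 0.0], [0.817, -0.01, 0.05], [0.766, 0.057, 0.1]]
mach side [[0.423, -0.359, 0.0], [0.371, -0.193, 0.1]]
mach head side [[1.545, -1.212, 0.3], [1.272, -0.812, 0.4]]
head top [[0.831, -0.107, 0.2], [0.78, -0.079, 0.3], [0.729, -0.05, 0.4]]
head corner top [[0.862, -0.233, 0.2], [0.808, -0.192, 0.3], [0.753, -0.15, 0.4]]
spoolside side [[0.353, 0.33, 0.022], [0.342, 0.354, 0.048]]
tin top top [[0.359, 0.33, 0.022], [0.358, 0.326, 0.048]]
```

Run:
```python
import cv2
a=cv2.imread("pics/side0.png");b=cv2.imread("pics/top0.png")
cv2.imwrite("pics/s4.png",cv2.resize(a[0:200,190:440],(750,600),interpolation=cv2.INTER_CUBIC))
cv2.imwrite("pics/t4.png",cv2.resize(b[0:260,290:640],(800,594),interpolation=cv2.INTER_CUBIC))
```

```text
(no output)
```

View pics/s4.png

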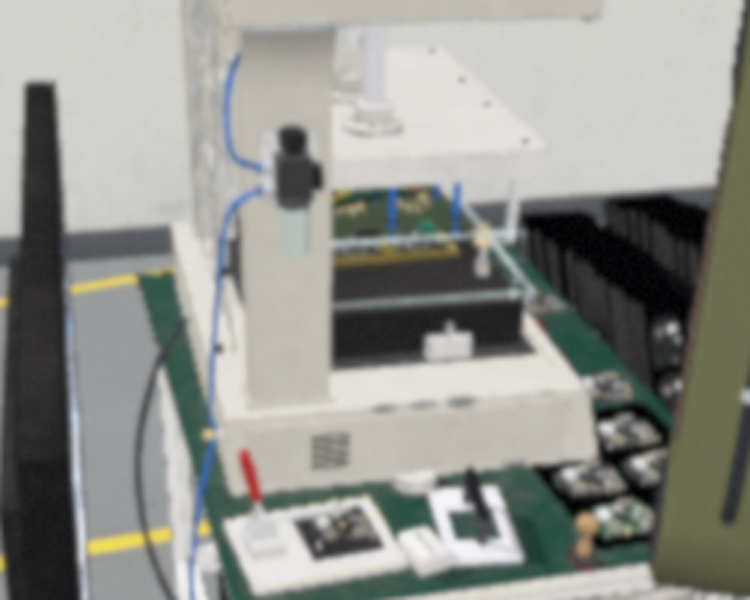

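View pics/t4.png

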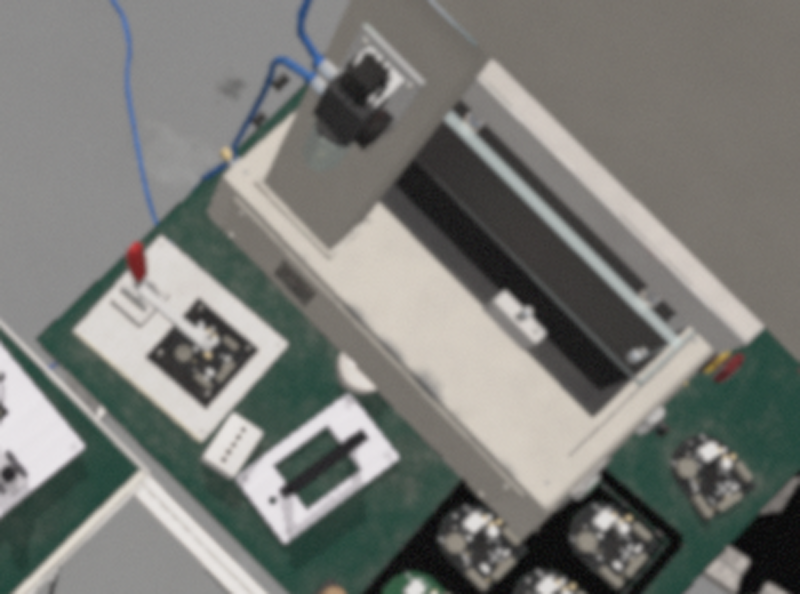

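Run:
```python
from h import *
def tri(a,b):
    P=[]
    o=[];d=[]
    for c,u in(('top',a),('side',b)):
        K,R,t=CAM[c]; dd=R.T@np.linalg.inv(K)@np.array([*u,1]); o.append(-R.T@t); d.append(dd/np.linalg.norm(dd))
    A=np.c_[d[0],-d[1]]; s=np.linalg.lstsq(A,o[1]-o[0],rcond=None)[0]
    p,q=o[0]+s[0]*d[0],o[1]+s[1]*d[1]; return p.round(3),q.round(3)
BR=(260,68)
for v in (150,180,200,220,240,260): print(v,tri(BR,(218,v)))
```

```text
150 (array([0.744, 0.294, 0.234]), array([0.742, 0.293, 0.233]))
180 (array([0.789, 0.307, 0.131]), array([0.76 , 0.291, 0.117]))
200 (array([0.822, 0.316, 0.057]), array([0.772, 0.292, 0.032]))
220 (array([ 0.857,  0.325, -0.023]), array([ 0.784,  0.293, -0.059]))
240 (array([ 0.895,  0.336, -0.109]), array([ 0.796,  0.296, -0.157]))
260 (array([ 0.935,  0.347, -0.199]), array([ 0.807,  0.3  , -0.261]))
```

Run:
```python
import cv2
a=cv2.imread("pics/side0.png")
cv2.imwrite("pics/s5.png",cv2.resize(a[20:330,150:400],(484,600),interpolation=cv2.INTER_CUBIC))
```

```text
(no output)
```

View pics/s5.png

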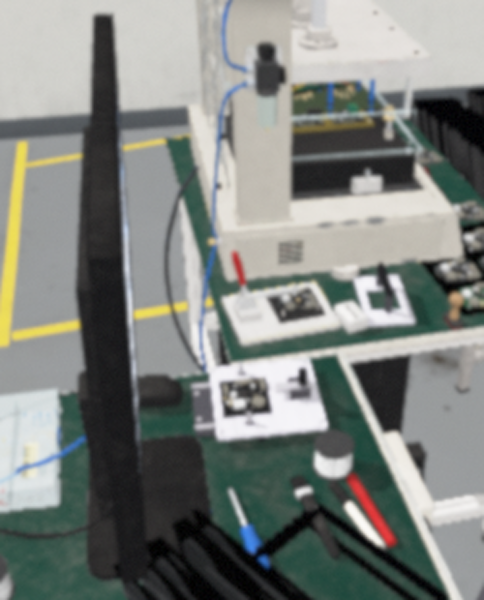

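```bash
cat >> h.py <<'E'
from scipy.spatial.transform import Rotation as Ro
def plan(goal,yaw,n,cur=None,tilt=True,nd=4):
    """n equal world steps to goal with tool down, x yaw (deg); prints slide/angular rows in tool axes"""
    from cell import env
    o=env.get_obs(); p=np.array(o['eef_pos']);R=Ro.from_rotvec(o['tcp_rot'])
    G=Ro.from_euler('z',yaw,degrees=True)*Ro.from_euler('x',180,degrees=True)
    rv=(R.inv()*G).as_rotvec(); ang=[];sl=[]
    rn=np.degrees(rv/n).round(2)
    for i in range(n):
        d=(np.array(goal)-p)/(n-i); s=R.inv().apply(d).round(nd)
        p=p+R.apply(s); sl.append(s.tolist()); ang.append(rn.tolist()); R=R*Ro.from_rotvec(np.radians(rn))
    print('angular',ang);print('slide',sl);print('end',p.round(4),R.as_rotvec().round(3))
E
python3 - <<'E'
from h import *
plan((.489,-.110,.16),37.54,16)
E
```

```text
angular [[-0.0, 0.0, -6.66], [-0.0, 0.0, -6.66], [-0.0, 0.0, -6.66], [-0.0, 0.0, -6.66], [-0.0, 0.0, -6.66], [-0.0, 0.0, -6.66], [-0.0, 0.0, -6.66], [-0.0, 0.0, -6.66], [-0.0, 0.0, -6.66], [-0.0, 0.0, -6.66], [-0.0, 0.0, -6.66], [-0.0, 0.0, -6.66], [-0.0, 0.0, -6.66], [-0.0, 0.0, -6.66], [-0.0, 0.0, -6.66], [-0.0, 0.0, -6.66]]
slide [[-0.017, -0.0261, 0.0045], [-0.0139, -0.0279, 0.0044], [-0.0106, -0.0293, 0.0045], [-0.0071, -0.0304, 0.0044], [-0.0035, -0.031, 0.0045], [0.0001, -0.0312, 0.0044], [0.0037, -0.0309, 0.0045], [0.0073, -0.0303, 0.0044], [0.0107, -0.0293, 0.0045], [0.014, -0.0278, 0.0044], [0.0172, -0.026, 0.0045], [0.0201, -0.0239, 0.0044], [0.0227, -0.0214, 0.0045], [0.025, -0.0186, 0.0044], [0.027, -0.0155, 0.0045], [0.0287, -0.0123, 0.0044]]
end [ 0.4891 -0.11    0.16  ] [-2.975 -1.009  0.   ]
```

Call:
apply_moves:
  angular:
    - [0, 0, -6.66]
    - [0, 0, -6.66]
    - [0, 0, -6.66]
    - [0, 0, -6.66]
    - [0, 0, -6.66]
    - [0, 0, -6.66]
    - [0, 0, -6.66]
    - [0, 0, -6.66]
    - [0, 0, -6.66]
    - [0, 0, -6.66]
    - [0, 0, -6.66]
    - [0, 0, -6.66]
  slide:
    - [-0.017, -0.026, 0]
    - [-0.014, -0.028, 0]
    - [-0.011, -0.029, 0]
    - [-0.007, -0.03, 0]
    - [-0.0035, -0.031, 0]
    - [0, -0.031, 0]
    - [0.004, -0.031, 0]
    - [0.007, -0.03, 0]
    - [0.011, -0.029, 0]
    - [0.014, -0.028, 0]
    - [0.017, -0.026, 0]
    - [0.02, -0.024, 0]
  gripper: [0.085, 0.085, 0.085, 0.085, 0.085, 0.085, 0.085, 0.085, 0.085, 0.085, 0.085, 0.085]

```text
clock: 1.5
eef_pos: [0.4155, -0.2101, 0.2315]
tcp_rot: [3.126, 0.305, 0.001]
force: [0.1, -0.2, 0.6]
opening: 0.0847
```

Run:
```python
from h import *
plan((.489,-.110,.16),37.54,6)
```

```text
angular [[0.0, -0.0, -4.4], [0.0, -0.0, -4.4], [0.0, -0.0, -4.4], [0.0, -0.0, -4.4], [0.0, -0.0, -4.4], [0.0, -0.0, -4.4]]
slide [[0.0152, -0.014, 0.0119], [0.0163, -0.0128, 0.0119], [0.0172, -0.0115, 0.0119], [0.0181, -0.0101, 0.0119], [0.0188, -0.0087, 0.012], [0.0193, -0.0073, 0.0119]]
end [ 0.489 -0.11   0.16 ] [2.974 1.011 0.   ]
```

Call:
apply_moves:
  angular:
    - [0, 0, -4.4]
    - [0, 0, -4.4]
    - [0, 0, -4.4]
    - [0, 0, -4.4]
    - [0, 0, -4.4]
    - [0, 0, -4.4]
    - [0, 0, 0]
    - [0, 0, 0]
  slide:
    - [0.015, -0.014, 0.012]
    - [0.0165, -0.013, 0.012]
    - [0.0172, -0.0115, 0.012]
    - [0.018, -0.01, 0.012]
    - [0.019, -0.0087, 0.012]
    - [0.0193, -0.0073, 0.012]
    - [0, 0, 0]
    - [0, 0, 0]
  gripper: [0.06, 0.06, 0.06, 0.06, 0.06, 0.06, 0.06, 0.06]

```text
clock: 2.17
eef_pos: [0.4889, -0.1111, 0.1588]
tcp_rot: [-2.976, -1.004, 0.002]
force: [-0.2, -0.2, 0.3]
opening: 0.0602
```

Run:
```python
from h import *
from cell import env
print(env.get_obs()['eef_pos'])
f=env.grab_frame('top');print(np.abs(f['t']-CAM['top'][2]).max())
cv2.imwrite('pics/top1.png',f['img'])
g=env.grab_frame('side')
cv2.imwrite('pics/side1.png',g['img'])
a=cv2.resize(f['img'][130:260,360:500],(560,520),interpolation=cv2.INTER_CUBIC)
b=cv2.resize(g['img'][100:230,300:360],(240,520),interpolation=cv2.INTER_CUBIC)
cv2.imwrite('pics/c1.png',np.hstack([a,b]))
plan((.489,-.110,.10),37.54,3)
```

```text
[ 0.48889847 -0.11106017  0.15879519]
2.5629682265382314e-09
angular [[0.01, -0.0, -0.13], [0.01, -0.0, -0.13], [0.01, -0.0, -0.13]]
slide [[0.0005, -0.0005, 0.0199], [0.0004, -0.0006, 0.0199], [0.0005, -0.0005, 0.02]]
end [ 0.489 -0.11   0.1  ] [-2.975 -1.011 -0.   ]
```

View pics/c1.png

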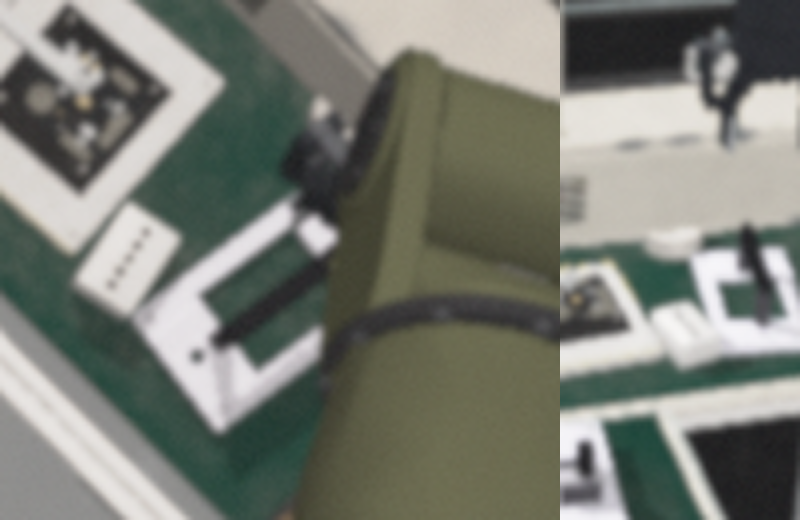

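Call:
apply_moves:
  angular:
    - [0, 0, -0.2]
    - [0, 0, -0.2]
    - [0, 0, 0]
    - [0, 0, 0]
    - [0, 0, 0]
    - [0, 0, 0]
    - [0, 0, 0]
  slide:
    - [0.0005, -0.0005, 0.025]
    - [0.0005, -0.0005, 0.025]
    - [0, 0, 0.025]
    - [0, 0, 0.025]
    - [0, 0, 0.016]
    - [0, 0, 0.01]
    - [0, 0, 0]
  gripper: [0.06, 0.06, 0.06, 0.06, 0.06, 0.06, 0.06]

```text
clock: 2.85
eef_pos: [0.4883, -0.1107, 0.0322]
tcp_rot: [-2.974, -1.01, 0.003]
force: [0.6, -0.0, 1.0]
opening: 0.0601
```

Run:
```python
from h import *
from cell import env
print(env.get_obs()['eef_pos'])
f=env.grab_frame('top')
g=env.grab_frame('side')
a=cv2.resize(f['img'][130:260,360:500],(560,520),interpolation=cv2.INTER_CUBIC)
b=cv2.resize(g['img'][130:230,300:400],(520,520),interpolation=cv2.INTER_CUBIC)
cv2.imwrite('pics/c2.png',b)
```

```text
[ 0.48833313 -0.11070275  0.03221179]
```

View pics/c2.png

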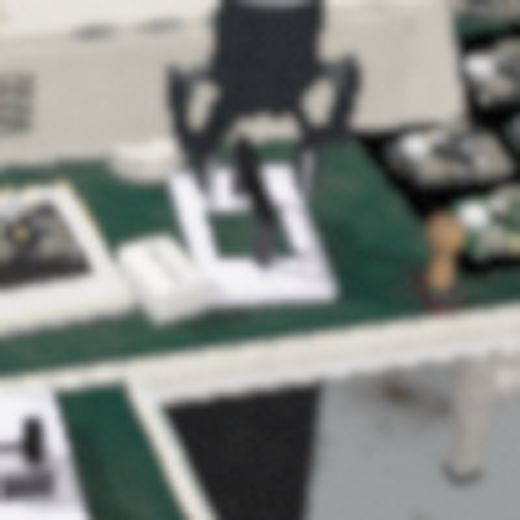

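Call:
apply_moves:
  angular:
    - [0, 0, 0]
    - [0, 0, 0]
    - [0, 0, 0]
    - [0, 0, 0]
    - [0, 0, 0]
    - [0, 0, 0]
    - [0, 0, 0]
    - [0, 0, 0]
  slide:
    - [0, 0, 0]
    - [0, 0, 0]
    - [0, 0, 0]
    - [0, 0, 0]
    - [0, 0, 0]
    - [0, 0, 0]
    - [0, 0, 0]
    - [0, 0, 0]
  gripper: [0.04, 0.03, 0.02, 0.015, 0.01, 0.008, 0.008, 0.008]
  grip_force: 60

```text
clock: 3.62
eef_pos: [0.4895, -0.1103, 0.034]
tcp_rot: [2.973, 1.013, 0.001]
force: [-1.8, 0.2, 6.9]
opening: 0.0132
```

Run:
```python
from cell import env
o=env.get_obs();print(o)
```

```text
{'clock': 3.6167, 'joint_positions': array([-2.94705599e-01,  4.58102886e-01,  1.82313808e+00,  1.35363108e-05,
        8.59279978e-01, -9.51276521e-01]), 'dq': array([-0.00171913, -0.0018484 , -0.00045254, -0.00183941,  0.0005863 ,
        0.00017346]), 'tau': array([ 1.45299872e-01, -5.09300780e+01, -2.56412923e+01,  1.82087015e-02,
       -4.08009589e-01, -6.68218522e-02]), 'eef_pos': array([ 0.48948405, -0.11032865,  0.03401057]), 'tcp_rot': array([2.97324088e+00, 1.01270180e+00, 1.37631729e-03]), 'force': array([-1.79618879,  0.17643592,  6.85619833]), 'ft_torque': array([ 0.03027443,  0.29429544, -0.06107294]), 'opening': 0.013191104267671557}
```

Call:
apply_moves:
  angular:
    - [0, 0, 0]
    - [0, 0, 0]
    - [0, 0, 0]
    - [0, 0, 0]
    - [0, 0, 0]
    - [0, 0, 0]
    - [0, 0, 0]
    - [0, 0, 0]
  slide:
    - [0, 0, -0.004]
    - [0, 0, -0.006]
    - [0, 0, -0.01]
    - [0, 0, -0.015]
    - [0, 0, -0.02]
    - [0, 0, -0.02]
    - [0, 0, -0.01]
    - [0, 0, 0]
  gripper: [0.008, 0.008, 0.008, 0.008, 0.008, 0.008, 0.008, 0.008]

```text
clock: 4.28
eef_pos: [0.4901, -0.1105, 0.1208]
tcp_rot: [2.972, 1.012, 0.005]
force: [-0.2, 0.1, -2.7]
opening: 0.0132
```

Run:
```python
from h import *
from cell import env
o=env.get_obs();print(o['eef_pos'],o['force'],o['ft_torque'])
f=env.grab_frame('top')
g=env.grab_frame('side')
cv2.imwrite('pics/top3.png',f['img']);cv2.imwrite('pics/side3.png',g['img'])
a=cv2.resize(f['img'][130:260,360:490],(400,400),interpolation=cv2.INTER_CUBIC)
b=cv2.resize(g['img'][120:220,290:390],(400,400),interpolation=cv2.INTER_CUBIC)
cv2.imwrite('pics/c3.png',np.hstack([a,b]))
```

```text
[ 0.49005871 -0.11050522  0.12079601] [-0.17237446  0.10293461 -2.67856185] [-0.02101311 -0.00172709 -0.00678142]
```

View pics/c3.png

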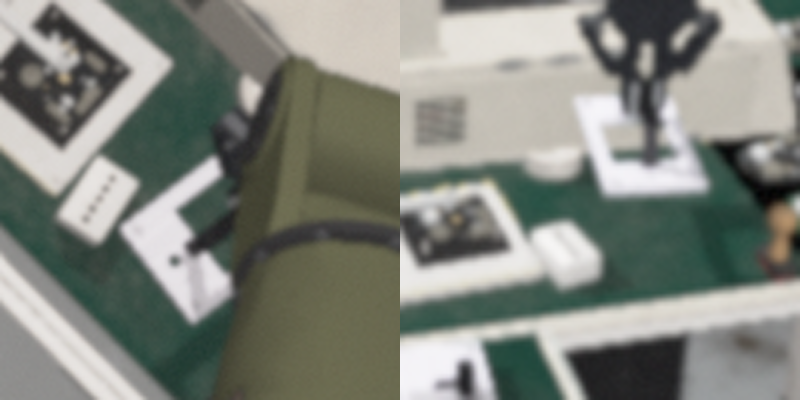

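Run:
```python
from h import *
c0=np.array([.5182,.2647]);a=np.radians(39.85)
ux=np.array([np.cos(a),np.sin(a)]);uy=np.array([-ux[1],ux[0]])
out=[]
for c,im,sh in(('top','pics/top0.png',np.zeros(2)),('side','pics/side0.png',np.array([-.0055,.006]))):
    img=cv2.imread(im); row=[]
    for sgn in(-1,1):
        cen=proj(c,[[*(c0+sh+.031*ux+sgn*.062*uy),.032]])[0].round().astype(int)
        S=24; h=8
        crop=cv2.resize(img[cen[1]-h:cen[1]+h,cen[0]-h:cen[0]+h],None,fx=S,fy=S,interpolation=cv2.INTER_CUBIC)
        for d,col in((.028,(0,0,255)),(.031,(0,200,0)),(.034,(255,0,0))):
            P=proj(c,[[*(c0+sh+d*ux+sgn*.062*uy),z] for z in(.022,.042)])
            q=((P-cen+h+.5)*S).astype(int)
            cv2.line(crop,tuple(map(int,q[0])),tuple(map(int,q[1])),col,1); cv2.circle(crop,tuple(map(int,q[1])),4,col,1)
        row.append(crop)
    out.append(np.hstack(row))
cv2.imwrite('pics/p.png',cv2.resize(np.vstack(out),(600,600)))
```

```text
(no output)
```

View pics/p.png

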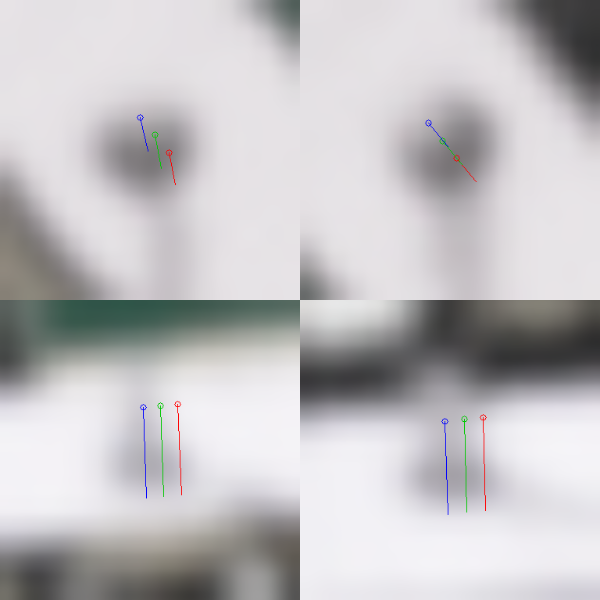

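Run:
```python
from h import *
plan((.5425,.287,.135),39.85,16)
```

```text
angular [[-0.0, 0.0, -0.14], [-0.0, 0.0, -0.14], [-0.0, 0.0, -0.14], [-0.0, 0.0, -0.14], [-0.0, 0.0, -0.14], [-0.0, 0.0, -0.14], [-0.0, 0.0, -0.14], [-0.0, 0.0, -0.14], [-0.0, 0.0, -0.14], [-0.0, 0.0, -0.14], [-0.0, 0.0, -0.14], [-0.0, 0.0, -0.14], [-0.0, 0.0, -0.14], [-0.0, 0.0, -0.14], [-0.0, 0.0, -0.14], [-0.0, 0.0, -0.14]]
slide [[0.0178, -0.0176, -0.0011], [0.0178, -0.0176, -0.0011], [0.0179, -0.0175, -0.0011], [0.0179, -0.0175, -0.0011], [0.018, -0.0174, -0.001], [0.018, -0.0174, -0.0011], [0.0181, -0.0174, -0.001], [0.0181, -0.0173, -0.0011], [0.0182, -0.0173, -0.001], [0.0182, -0.0172, -0.0011], [0.0182, -0.0172, -0.001], [0.0183, -0.0171, -0.0011], [0.0183, -0.0171, -0.001], [0.0184, -0.017, -0.0011], [0.0184, -0.017, -0.001], [0.0184, -0.017, -0.0011]]
end [0.5425 0.287  0.135 ] [-2.953 -1.071  0.   ]
```

Call:
apply_moves:
  angular:
    - [0, 0, -0.14]
    - [0, 0, -0.14]
    - [0, 0, -0.14]
    - [0, 0, -0.14]
    - [0, 0, -0.14]
    - [0, 0, -0.14]
    - [0, 0, -0.14]
    - [0, 0, -0.14]
    - [0, 0, -0.14]
    - [0, 0, -0.14]
    - [0, 0, -0.14]
    - [0, 0, -0.14]
  slide:
    - [0.008, -0.008, -0.004]
    - [0.014, -0.014, -0.004]
    - [0.018, -0.0175, -0.004]
    - [0.018, -0.0175, -0.002]
    - [0.018, -0.0175, 0]
    - [0.018, -0.0175, 0]
    - [0.018, -0.0175, 0]
    - [0.018, -0.0175, 0]
    - [0.018, -0.0175, 0]
    - [0.018, -0.0175, 0]
    - [0.018, -0.0175, 0]
    - [0.018, -0.0175, 0]
  gripper: [0.008, 0.008, 0.008, 0.008, 0.008, 0.008, 0.008, 0.008, 0.008, 0.008, 0.008, 0.008]

```text
clock: 5.38
eef_pos: [0.5241, 0.1714, 0.1311]
tcp_rot: [-2.958, -1.057, 0.003]
force: [1.0, -0.6, -3.7]
opening: 0.0131
```

Run:
```python
from h import *
plan((.5425,.287,.135),39.85,6)
```

```text
angular [[-0.01, 0.02, -0.09], [-0.01, 0.02, -0.09], [-0.01, 0.02, -0.09], [-0.01, 0.02, -0.09], [-0.01, 0.02, -0.09], [-0.01, 0.02, -0.09]]
slide [[0.0146, -0.013, -0.0007], [0.0146, -0.0129, -0.0006], [0.0146, -0.0129, -0.0007], [0.0146, -0.0129, -0.0006], [0.0147, -0.0129, -0.0007], [0.0147, -0.0128, -0.0006]]
end [0.5426 0.287  0.135 ] [-2.953 -1.071 -0.   ]
```

Call:
apply_moves:
  angular:
    - [0, 0, -0.1]
    - [0, 0, -0.1]
    - [0, 0, -0.1]
    - [0, 0, 0]
    - [0, 0, 0]
    - [0, 0, 0]
    - [0, 0, 0]
    - [0, 0, 0]
    - [0, 0, 0]
  slide:
    - [0.0145, -0.013, 0]
    - [0.0145, -0.013, 0]
    - [0.0145, -0.013, 0]
    - [0.0145, -0.013, 0]
    - [0.01, -0.009, 0]
    - [0.005, -0.004, 0]
    - [0, 0, 0]
    - [0, 0, 0]
    - [0, 0, 0]
  gripper: [0.008, 0.008, 0.008, 0.008, 0.008, 0.008, 0.008, 0.008, 0.008]

```text
clock: 6.13
eef_pos: [0.5398, 0.2654, 0.1321]
tcp_rot: [2.956, 1.063, -0.001]
force: [0.6, -0.2, -2.7]
opening: 0.013
```

Run:
```python
from h import *
from cell import env
o=env.get_obs();print(o['force'],o['ft_torque'],o['dq'].round(4))
plan((.5425,.287,.095),39.85,4)
g=env.grab_frame('side');cv2.imwrite('pics/side4.png',g['img'])
cv2.imwrite('pics/c4.png',cv2.resize(g['img'][160:270,220:380],(800,550),interpolation=cv2.INTER_CUBIC))
```

```text
[ 0.61115307 -0.19792888 -2.73026081] [ 0.04697145  0.01645378 -0.00827604] [-0.0037 -0.005  -0.0014  0.001   0.0004  0.002 ]
angular [[-0.0, 0.01, -0.07], [-0.0, 0.01, -0.07], [-0.0, 0.01, -0.07], [-0.0, 0.01, -0.07]]
slide [[0.004, -0.0037, 0.0093], [0.004, -0.0037, 0.0093], [0.0039, -0.0037, 0.0092], [0.004, -0.0038, 0.0093]]
end [0.5425 0.287  0.095 ] [-2.954 -1.07  -0.   ]
```

View pics/c4.png

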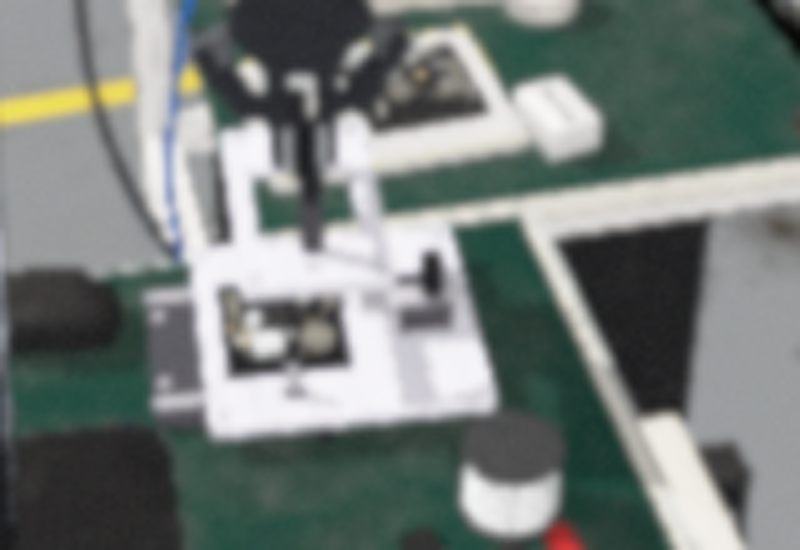

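Call:
apply_moves:
  angular:
    - [0, 0, -0.07]
    - [0, 0, -0.07]
    - [0, 0, -0.07]
    - [0, 0, -0.07]
    - [0, 0, 0]
    - [0, 0, 0]
    - [0, 0, 0]
  slide:
    - [0.004, -0.0037, 0.009]
    - [0.004, -0.0037, 0.009]
    - [0.004, -0.0037, 0.009]
    - [0.004, -0.0037, 0.009]
    - [0, 0, 0]
    - [0, 0, 0]
    - [0, 0, 0]
  gripper: [0.008, 0.008, 0.008, 0.008, 0.008, 0.008, 0.008]

```text
clock: 6.77
eef_pos: [0.5428, 0.2879, 0.0963]
tcp_rot: [2.953, 1.072, 0.0]
force: [0.3, 0.2, -2.4]
opening: 0.0127
```

Run:
```python
from h import *
from cell import env
o=env.get_obs();print(o['eef_pos'],o['force'],o['ft_torque'],o['dq'].round(4))
plan((.5425,.287,.085),39.85,1)
g=env.grab_frame('side');cv2.imwrite('pics/side5.png',g['img'])
f=env.grab_frame('top');cv2.imwrite('pics/top5.png',f['img'])
a=cv2.resize(f['img'][135:255,220:340],(400,400),interpolation=cv2.INTER_CUBIC)
b=cv2.resize(g['img'][160:260,230:330],(400,400),interpolation=cv2.INTER_CUBIC)
cv2.imwrite('pics/c5.png',np.hstack([a,b]))
```

```text
[0.54279724 0.28786971 0.09633817] [ 0.32082506  0.2280039  -2.41403586] [-0.02313027  0.02067523 -0.003104  ] [-0.0055 -0.0128 -0.001  -0.0017  0.0017  0.0003]
angular [[0.0, -0.0, 0.04]]
slide [[-0.0008, 0.0005, 0.0113]]
end [0.5425 0.287  0.085 ] [2.953 1.071 0.   ]
```

View pics/c5.png

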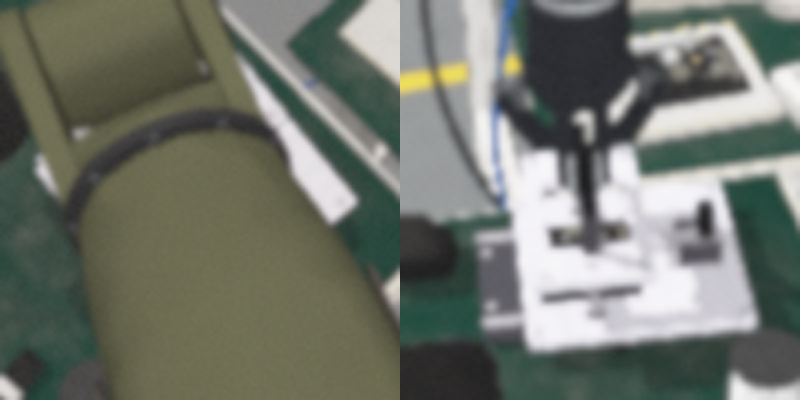

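Run:
```python
from h import *
img=cv2.imread('pics/side5.png')
S=8;x0,y0=245,185
crop=cv2.resize(img[y0:y0+70,x0:x0+80],None,fx=S,fy=S,interpolation=cv2.INTER_CUBIC)
a=np.radians(39.95);uy=np.array([-np.sin(a),np.cos(a)])
z=.0963-.034+.008
def dr(x,y,w,h,zz,col):
    p=T([(w/2,h/2,0),(-w/2,h/2,0),(-w/2,-h/2,0),(w/2,-h/2,0)],x,y,a,zz)
    q=((proj('side',p)-[x0,y0]+.5)*S).astype(np.int32); cv2.polylines(crop,[q],True,col,1)
sh=np.array([-.0055,.006])
c=np.array([.5428,.2879])-.0016*uy
for s,col in((0,(0,0,255)),(1,(0,200,0))):
    cc=c+s*sh; dr(*cc,.09,.16,z,col);dr(*cc,.062,.078,z,col)
cc=np.array([.5182,.2647])+sh; dr(*cc,.172,.172,.022,(255,0,0))
# holes
for s in(-1,1):
    h=c+sh+s*.062*uy; q=((proj('side',[[*h,z]])[0]-[x0,y0]+.5)*S).astype(int); cv2.circle(crop,tuple(map(int,q)),6,(0,200,0),1)
    for d,col in((.031,(255,0,255)),(.034,(255,255,0))):
        ux=np.array([np.cos(a),np.sin(a)])
        pp=np.array([.5182,.2647])+sh+d*ux+s*.062*uy
        q=((proj('side',[[*pp,.022],[*pp,.042]])-[x0,y0]+.5)*S).astype(int); cv2.line(crop,tuple(map(int,q[0])),tuple(map(int,q[1])),col,1)
cv2.imwrite('pics/c6.png',crop)
```

```text
(no output)
```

View pics/c6.png

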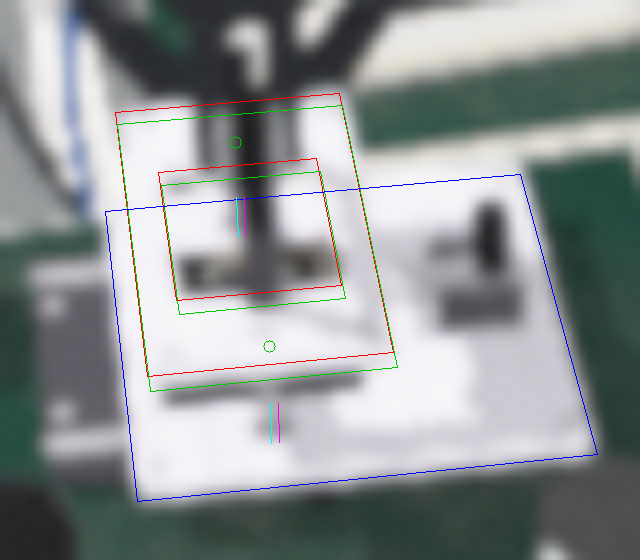

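```bash
cat > ov.py <<'E'
from h import *
def overlay(src,dst,box,S,cam,frame=None,fz=None,ds=(),carr=True,yo=0.):
    img=cv2.imread(src); x0,y0,x1,y1=box
    crop=cv2.resize(img[y0:y1,x0:x1],None,fx=S,fy=S,interpolation=cv2.INTER_CUBIC)
    a=np.radians(39.85);ux=np.array([np.cos(a),np.sin(a)]);uy=np.array([-ux[1],ux[0]])
    def pts(P): return ((proj(cam,P)-[x0,y0]+.5)*S).round().astype(np.int32)
    def dr(x,y,w,h,zz,col):
        cv2.polylines(crop,[pts(T([(w/2,h/2,0),(-w/2,h/2,0),(-w/2,-h/2,0),(w/2,-h/2,0)],x,y,a,zz))],True,col,1)
    if frame is not None:
        c=np.array(frame)+yo*uy
        dr(*c,.09,.16,fz+.008,(0,0,255));dr(*c,.062,.078,fz+.008,(0,0,255));dr(*c,.09,.16,fz,(0,128,255))
        for s in(-1,1): cv2.circle(crop,tuple(map(int,pts([[*(c+s*.062*uy),fz+.008]])[0])),5,(0,0,255),1)
    c=np.array([.5182,.2647])
    if carr: dr(*c,.172,.172,.022,(255,0,0));dr(*c,.172,.172,.012,(255,128,0))
    for s in(-1,1):
        for d,col in ds:
            pp=c+d*ux+s*.062*uy; q=pts([[*pp,.022],[*pp,.042]]); cv2.line(crop,tuple(map(int,q[0])),tuple(map(int,q[1])),col,1)
    cv2.imwrite(dst,crop)
E
python3 - <<'E'
from ov import *
D=((.031,(255,0,255)),(.034,(255,255,0)))
overlay('pics/side5.png','pics/c7.png',(250,190,325,260),8,'side',(.5428,.2879),.0623,D,yo=-.0016)
overlay('pics/side0.png','pics/c8.png',(250,190,325,260),8,'side',None,None,D)
E
```

```text
(no output)
```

View pics/c7.png

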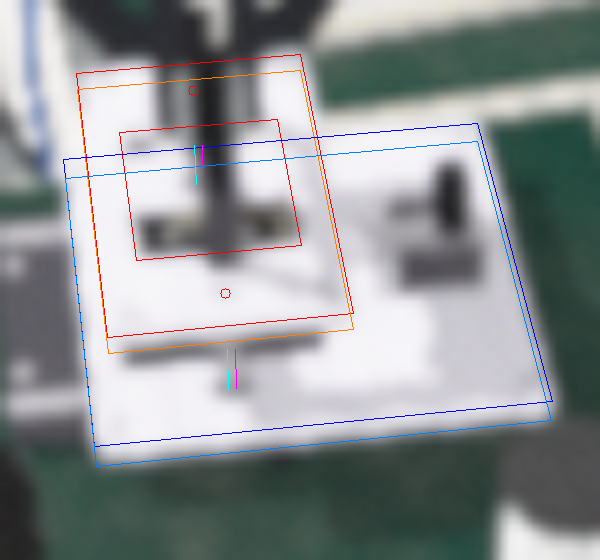

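View pics/c8.png

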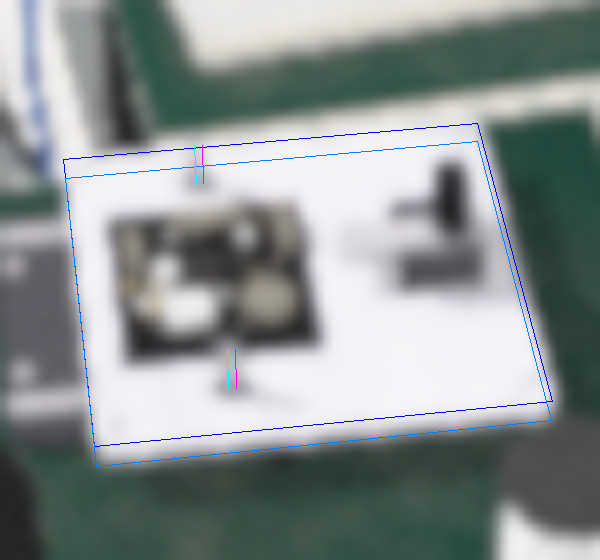

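```bash
python3 - <<'E'
import ov; from ov import *
import re
s=open('ov.py').read().replace("39.85","37.54"); exec(s.split("from h import *",1)[1],globals())
overlay('pics/side0.png','pics/c9.png',(325,155,375,195),12,'side',(.4902,-.1118),0.,carr=False)
overlay('pics/side3.png','pics/c10.png',(325,130,375,175),12,'side',(.4901,-.1105),.0868,carr=False,yo=-.0016)
E
python3 - <<'E'
import cv2,numpy as np
a=cv2.imread('pics/c9.png');b=cv2.imread('pics/c10.png')
h=max(a.shape[0],b.shape[0]);p=lambda m:np.pad(m,((0,h-m.shape[0]),(0,0),(0,0)))
cv2.imwrite('pics/c11.png',cv2.resize(np.hstack([p(a),p(b)]),(800,int(800*h/1200))))
E
```

```text
(no output)
```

View pics/c11.png

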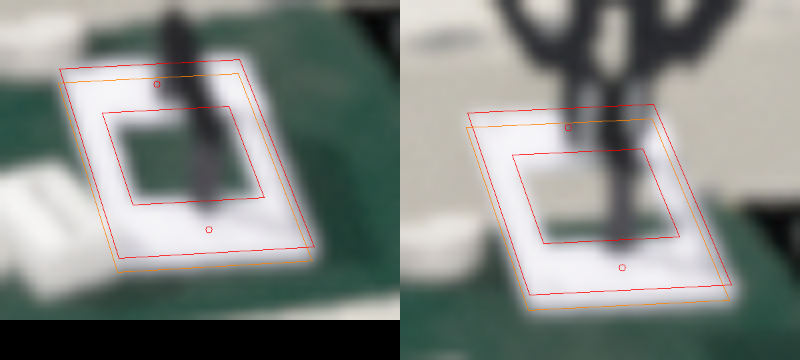

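Run:
```python
from ov import *
from cell import env
o=env.get_obs();print(o['eef_pos'],o['force'],o['ft_torque'],o['dq'].round(4),o['clock'])
p=o['eef_pos']
g=env.grab_frame('side');cv2.imwrite('pics/side6.png',g['img'])
for y,n in((-.0016,'a'),(-.0045,'b')):
    overlay('pics/side6.png',f'pics/d{n}.png',(255,195,305,245),8,'side',p[:2],p[2]-.034,((.0325,(255,0,255)),),yo=y)
cv2.imwrite('pics/d.png',np.hstack([cv2.imread('pics/da.png'),cv2.imread('pics/db.png')]))
```

```text
[0.54296433 0.28776999 0.09679567] [ 0.55577155  0.36857494 -3.80505345] [-0.00387999 -0.07533604  0.03625985] [ 0.001  -0.0026  0.0023  0.0006  0.0006 -0.0008] 6.8667
```

View pics/d.png

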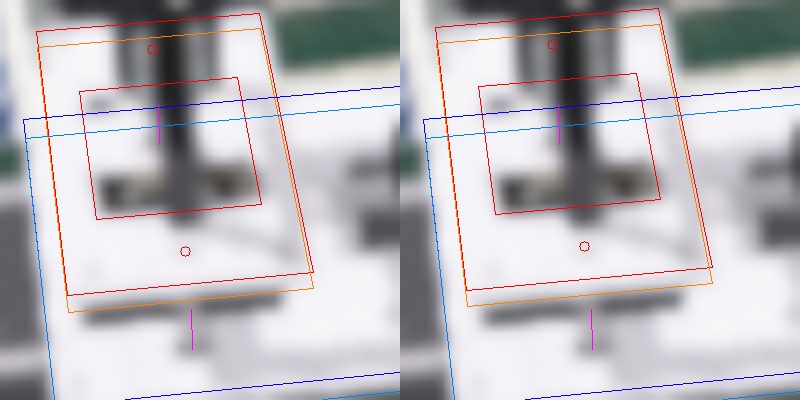

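Call:
apply_moves:
  angular:
    - [0, 0, 0]
    - [0, 0, 0]
    - [0, 0, 0]
    - [0, 0, 0]
    - [0, 0, 0]
  slide:
    - [-0.0014, -0.0011, 0.005]
    - [0, 0, 0.005]
    - [0, 0, 0.004]
    - [0, 0, 0.003]
    - [0, 0, 0]
  gripper: [0.008, 0.008, 0.008, 0.008, 0.008]

```text
clock: 7.33
eef_pos: [0.5406, 0.2876, 0.0783]
tcp_rot: [2.953, 1.071, -0.002]
force: [0.3, -1.1, -2.9]
opening: 0.0129
```

Call:
apply_moves:
  angular:
    - [0, 0, 0]
    - [0, 0, 0]
    - [0, 0, 0]
  slide:
    - [0, 0, 0.001]
    - [0, 0, 0]
    - [0, 0, 0]
  gripper: [0.008, 0.008, 0.008]

```text
clock: 7.58
eef_pos: [0.541, 0.2878, 0.0784]
tcp_rot: [-2.953, -1.071, -0.0]
force: [0.4, -0.2, -3.8]
opening: 0.0133
```

Call:
apply_moves:
  angular:
    - [0, 0, 0]
    - [0, 0, 0]
    - [0, 0, 0]
  slide:
    - [0, 0, 0.001]
    - [0, 0, 0]
    - [0, 0, 0]
  gripper: [0.008, 0.008, 0.008]

```text
clock: 7.83
eef_pos: [0.5409, 0.2878, 0.0773]
tcp_rot: [-2.953, -1.071, -0.0]
force: [-0.5, -0.6, -3.1]
opening: 0.0128
```

Call:
apply_moves:
  angular:
    - [0, 0, 0]
    - [0, 0, 0]
    - [0, 0, 0]
    - [0, 0, 0]
  slide:
    - [0, 0, 0.001]
    - [0, 0, 0]
    - [0, 0, 0.001]
    - [0, 0, 0]
  gripper: [0.008, 0.008, 0.008, 0.008]

```text
clock: 8.17
eef_pos: [0.541, 0.2878, 0.0754]
tcp_rot: [-2.953, -1.071, -0.001]
force: [0.4, 0.4, -1.3]
opening: 0.0129
```

Call:
apply_moves:
  angular:
    - [0, 0, 0]
    - [0, 0, 0]
    - [0, 0, 0]
  slide:
    - [0, 0, 0.001]
    - [0, 0, 0]
    - [0, 0, 0]
  gripper: [0.008, 0.008, 0.008]

```text
clock: 8.42
eef_pos: [0.5412, 0.2879, 0.0742]
tcp_rot: [-2.953, -1.072, -0.001]
force: [4.3, 1.1, -4.9]
opening: 0.0128
```

Run:
```python
from cell import env
o=env.get_obs();print(o['eef_pos'],o['force'],o['ft_torque'])
```

```text
[0.54119276 0.28786839 0.07421452] [ 4.28427944  1.12019699 -4.86667349] [ 0.39975248 -0.55703174  0.22664181]
```

Call:
apply_moves:
  angular:
    - [0, 0, 0]
    - [0, 0, 0]
    - [0, 0, 0]
  slide:
    - [0.001, 0.0005, 0]
    - [0, 0, 0.0005]
    - [0, 0, 0]
  gripper: [0.008, 0.008, 0.008]

```text
clock: 8.67
eef_pos: [0.5419, 0.2879, 0.0735]
tcp_rot: [2.953, 1.071, -0.001]
force: [-0.2, -0.1, -2.4]
opening: 0.0128
```

```bash
cat > st.py <<'E'
from cell import env; import numpy as np
o=env.get_obs();a=np.radians(39.85);u=np.array([np.cos(a),np.sin(a)])
r=lambda v:(round(float(v[:2]@u),3),round(float(-v[0]*u[1]+v[1]*u[0]),3),round(float(v[2]),4))
p=o['eef_pos']; print('clock',o['clock'],'z',p[2].round(4),'fix-frame rel',((p[0]-.5182)*u[0]+(p[1]-.2647)*u[1]).round(4),(-(p[0]-.5182)*u[1]+(p[1]-.2647)*u[0]).round(4),'F(ux,uy,z)',r(o['force']),'M',r(o['ft_torque']),'rot',o['tcp_rot'].round(3),'op',o['opening'])
E
python3 st.py
```

```text
clock 8.6667 z 0.0735 fix-frame rel 0.033 0.0026 F(ux,uy,z) (-0.173, 0.069, -2.3693) M (0.028, -0.07, 0.1062) rot [ 2.953e+00  1.071e+00 -1.000e-03] op 0.01279391633531448
```

Call:
apply_moves:
  angular:
    - [0, 0, 0]
    - [0, 0, 0]
    - [0, 0, 0]
    - [0, 0, 0]
  slide:
    - [0, 0, 0.001]
    - [0, 0, 0]
    - [0, 0, 0.001]
    - [0, 0, 0]
  gripper: [0.008, 0.008, 0.008, 0.008]

```text
clock: 9.0
eef_pos: [0.5419, 0.288, 0.0716]
tcp_rot: [-2.953, -1.071, 0.001]
force: [0.6, 0.8, -2.5]
opening: 0.0128
```

```bash
python3 st.py
```

```text
clock 9.0 z 0.0716 fix-frame rel 0.0331 0.0027 F(ux,uy,z) (0.974, 0.227, -2.4848) M (0.054, 0.039, -0.026) rot [-2.953e+00 -1.071e+00  1.000e-03] op 0.012844877910995976
```

Call:
apply_moves:
  angular:
    - [0, 0, 0]
    - [0, 0, 0]
    - [0, 0, 0]
    - [0, 0, 0]
    - [0, 0, 0]
  slide:
    - [0.0002, 0, 0.001]
    - [0, 0, 0.001]
    - [0, 0, 0.001]
    - [0, 0, 0.001]
    - [0, 0, 0]
  gripper: [0.008, 0.008, 0.008, 0.008, 0.008]

```text
clock: 9.42
eef_pos: [0.5421, 0.2881, 0.0675]
tcp_rot: [2.953, 1.071, -0.001]
force: [0.1, 0.2, -3.4]
opening: 0.0125
```

```bash
python3 st.py
```

```text
clock 9.4167 z 0.0675 fix-frame rel 0.0333 0.0027 F(ux,uy,z) (0.261, 0.097, -3.4066) M (0.054, 0.02, 0.0234) rot [ 2.953e+00  1.071e+00 -1.000e-03] op 0.012548530907525914
```

Call:
apply_moves:
  angular:
    - [0, 0, 0]
    - [0, 0, 0]
    - [0, 0, 0]
    - [0, 0, 0]
    - [0, 0, 0]
    - [0, 0, 0]
    - [0, 0, 0]
    - [0, 0, 0]
  slide:
    - [0, 0, 0.001]
    - [0, 0, 0.001]
    - [0, 0, 0.001]
    - [0, 0, 0.001]
    - [0, 0, 0.001]
    - [0, 0, 0.001]
    - [0, 0, 0.001]
    - [0, 0, 0]
  gripper: [0.008, 0.008, 0.008, 0.008, 0.008, 0.008, 0.008, 0.008]

```text
clock: 10.08
eef_pos: [0.5421, 0.2881, 0.0605]
tcp_rot: [2.953, 1.071, -0.001]
force: [0.1, -0.6, -2.7]
opening: 0.0129
```

```bash
python3 st.py
python3 - <<'E'
from ov import *
from cell import env
p=env.get_obs()['eef_pos']
g=env.grab_frame('side');cv2.imwrite('pics/side7.png',g['img'])
overlay('pics/side7.png','pics/e.png',(245,190,325,255),10,'side',p[:2],p[2]-.034,((.033,(255,0,255)),),yo=-.0027)
E
```

```text
clock 10.0833 z 0.0605 fix-frame rel 0.0334 0.0027 F(ux,uy,z) (-0.3, -0.514, -2.7009) M (-0.052, 0.091, 0.0322) rot [ 2.953e+00  1.071e+00 -1.000e-03] op 0.01287086816967034
```

View pics/e.png

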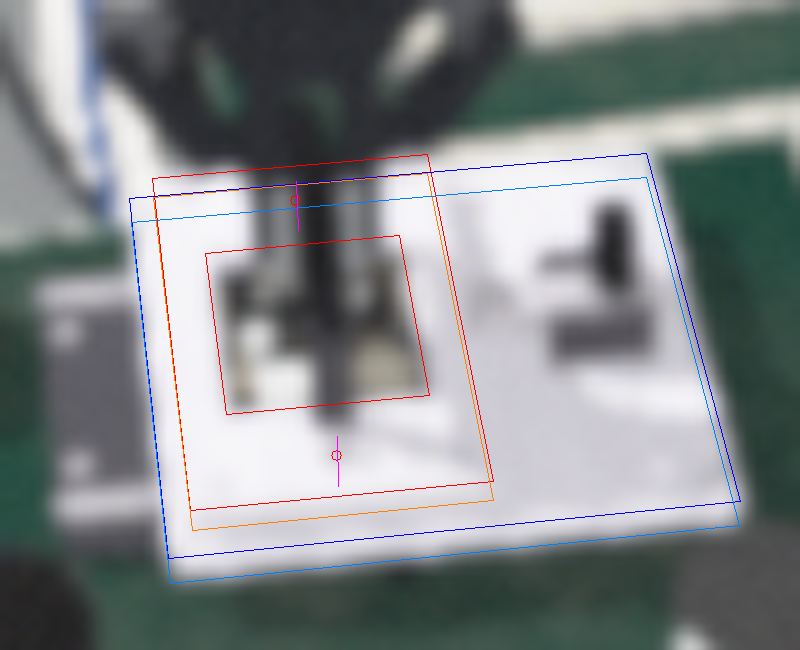

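Call:
apply_moves:
  angular:
    - [0, 0, 0]
    - [0, 0, 0]
    - [0, 0, 0]
    - [0, 0, 0]
    - [0, 0, 0]
    - [0, 0, 0]
    - [0, 0, 0]
  slide:
    - [0, 0, 0.001]
    - [0, 0, 0]
    - [0, 0, 0.001]
    - [0, 0, 0]
    - [0, 0, 0.001]
    - [0, 0, 0]
    - [0, 0, 0]
  gripper: [0.008, 0.008, 0.008, 0.008, 0.008, 0.008, 0.008]

```text
clock: 10.72
eef_pos: [0.5422, 0.2881, 0.0577]
tcp_rot: [2.953, 1.071, -0.0]
force: [0.4, 0.0, -3.1]
opening: 0.0129
```

Call:
apply_moves:
  angular:
    - [0, 0, 0]
    - [0, 0, 0]
    - [0, 0, 0]
  slide:
    - [0, 0, 0.001]
    - [0, 0, 0]
    - [0, 0, 0]
  gripper: [0.008, 0.008, 0.008]

```text
clock: 10.97
eef_pos: [0.5421, 0.2881, 0.0567]
tcp_rot: [-2.953, -1.071, 0.0]
force: [0.4, 0.2, -2.6]
opening: 0.0128
```

Call:
apply_moves:
  angular:
    - [0, 0, 0]
    - [0, 0, 0]
    - [0, 0, 0]
  slide:
    - [0, 0, 0.001]
    - [0, 0, 0]
    - [0, 0, 0]
  gripper: [0.008, 0.008, 0.008]

```text
clock: 11.22
eef_pos: [0.5423, 0.2882, 0.056]
tcp_rot: [-2.953, -1.071, -0.001]
force: [-0.2, -0.1, 0.6]
opening: 0.013
```

```bash
python3 st.py
```

```text
clock 11.2167 z 0.056 fix-frame rel 0.0336 0.0026 F(ux,uy,z) (-0.26, 0.049, 0.5604) M (0.023, 0.1, -0.0295) rot [-2.953e+00 -1.071e+00 -1.000e-03] op 0.012954005611891634
```

Call:
apply_moves:
  angular:
    - [0, 0, 0]
    - [0, 0, 0]
    - [0, 0, 0]
    - [0, 0, 0]
    - [0, 0, 0]
    - [0, 0, 0]
    - [0, 0, 0]
  slide:
    - [0, 0, 0.0005]
    - [0, 0, 0]
    - [0, 0, 0]
    - [0, 0, 0]
    - [0, 0, 0]
    - [0, 0, 0]
    - [0, 0, 0]
  gripper: [0.008, 0.008, 0.014, 0.018, 0.025, 0.035, 0.045]

```text
clock: 11.8
eef_pos: [0.5422, 0.2882, 0.0552]
tcp_rot: [-2.953, -1.071, 0.0]
force: [-0.6, 0.4, 0.7]
opening: 0.0444
```

```bash
python3 st.py
```

```text
clock 11.8 z 0.0552 fix-frame rel 0.0334 0.0026 F(ux,uy,z) (-0.223, 0.733, 0.7352) M (0.017, -0.044, -0.0752) rot [-2.953 -1.071  0.   ] op 0.044370353558436576
```

Call:
apply_moves:
  angular:
    - [0, 0, 0]
    - [0, 0, 0]
    - [0, 0, 0]
    - [0, 0, 0]
    - [0, 0, 0]
    - [0, 0, 0]
    - [0, 0, 0]
    - [0, 0, 0]
  slide:
    - [0, 0, -0.004]
    - [0, 0, -0.01]
    - [0, 0, -0.02]
    - [0, 0, -0.03]
    - [0, 0, -0.03]
    - [0, 0, 0]
    - [0, 0, 0]
    - [0, 0, 0]
  gripper: [0.05, 0.05, 0.05, 0.05, 0.05, 0.03, 0.01, 0.0]

```text
clock: 12.47
eef_pos: [0.542, 0.2881, 0.1493]
tcp_rot: [2.953, 1.071, -0.0]
force: [-0.5, 0.8, -0.6]
opening: 0.0143
```

```bash
python3 st.py
python3 - <<'E'
from ov import *
from cell import env
g=env.grab_frame('side');cv2.imwrite('pics/side8.png',g['img'])
overlay('pics/side8.png','pics/e2.png',(245,190,325,255),10,'side',None,None,(),carr=False)
plan((.4368,.1968,.15),39.85,6)
E
```

```text
clock 12.4667 z 0.1493 fix-frame rel 0.0332 0.0027 F(ux,uy,z) (0.143, 0.887, -0.6216) M (0.008, -0.022, -0.0154) rot [ 2.953  1.071 -0.   ] op 0.01427170766858452
angular [[-0.0, 0.01, 0.0], [-0.0, 0.01, 0.0], [-0.0, 0.01, 0.0], [-0.0, 0.01, 0.0], [-0.0, 0.01, 0.0], [-0.0, 0.01, 0.0]]
slide [[-0.0232, 0.0004, -0.0002], [-0.0232, 0.0004, -0.0002], [-0.0232, 0.0005, -0.0002], [-0.0231, 0.0004, -0.0002], [-0.0232, 0.0005, -0.0002], [-0.0231, 0.0004, -0.0002]]
end [0.4368 0.1968 0.15  ] [-2.953 -1.071  0.   ]
```

View pics/e2.png

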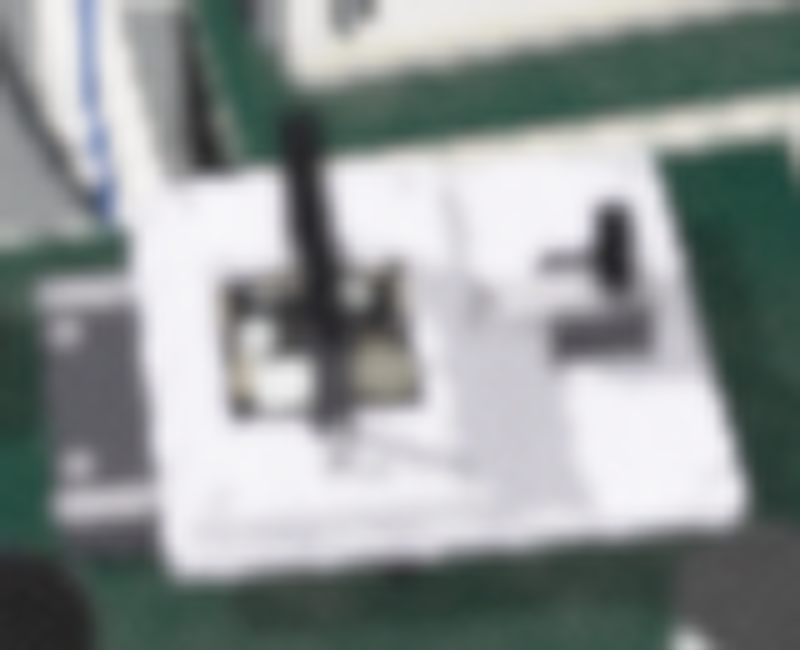

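Call:
apply_moves:
  angular:
    - [0, 0, 0]
    - [0, 0, 0]
    - [0, 0, 0]
    - [0, 0, 0]
    - [0, 0, 0]
    - [0, 0, 0]
    - [0, 0, 0]
    - [0, 0, 0]
  slide:
    - [-0.0232, 0.0004, 0]
    - [-0.0232, 0.0004, 0]
    - [-0.0232, 0.0004, 0]
    - [-0.0232, 0.0004, 0]
    - [-0.0232, 0.0004, 0]
    - [-0.0232, 0.0004, 0]
    - [0, 0, 0]
    - [0, 0, 0]
  gripper: [0, 0, 0, 0, 0, 0, 0, 0]

```text
clock: 13.18
eef_pos: [0.4365, 0.1967, 0.149]
tcp_rot: [-2.954, -1.07, 0.001]
force: [0.9, 0.8, 0.0]
opening: -0.0001
```

```bash
python3 st.py
python3 - <<'E'
from ov import *
from cell import env
g=env.grab_frame('side');cv2.imwrite('pics/side9.png',g['img'])
f=env.grab_frame('top');cv2.imwrite('pics/top9.png',f['img'])
a=cv2.resize(f['img'][135:255,220:340],(400,400),interpolation=cv2.INTER_CUBIC)
b=cv2.resize(g['img'][160:260,240:340],(400,400),interpolation=cv2.INTER_CUBIC)
cv2.imwrite('pics/c12.png',np.hstack([a,b]))
E
```

```text
clock 13.1833 z 0.149 fix-frame rel -0.1064 0.0001 F(ux,uy,z) (1.239, 0.024, 0.0478) M (-0.007, -0.078, 0.0182) rot [-2.954e+00 -1.070e+00  1.000e-03] op -8.816344092583309e-05
```

View pics/c12.png

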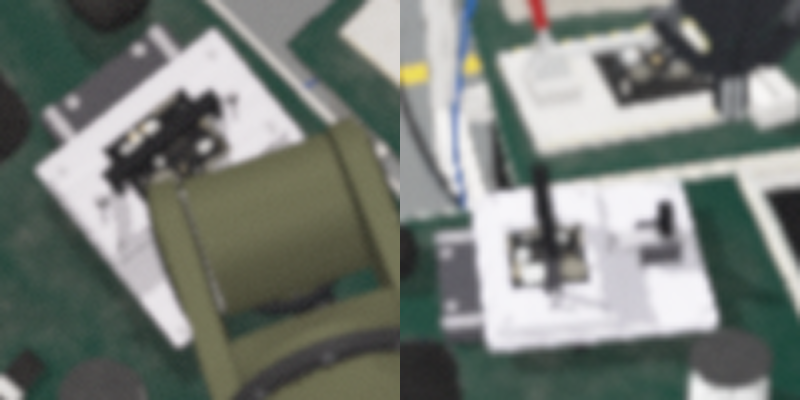

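Call:
apply_moves:
  angular:
    - [0, 0, 0]
    - [0, 0, 0]
    - [0, 0, 0]
    - [0, 0, 0]
    - [0, 0, 0]
    - [0, 0, 0]
    - [0, 0, 0]
  slide:
    - [0, 0, 0.02]
    - [0, 0, 0.025]
    - [0, 0, 0.025]
    - [0, 0, 0.015]
    - [0, 0, 0.01]
    - [0, 0, 0]
    - [0, 0, 0]
  gripper: [0, 0, 0, 0, 0, 0, 0]

```text
clock: 13.87
eef_pos: [0.4372, 0.1973, 0.0543]
tcp_rot: [-2.953, -1.072, 0.001]
force: [0.2, 0.2, 0.2]
opening: -0.0
```

```bash
python3 st.py
python3 - <<'E'
from ov import *
from cell import env
g=env.grab_frame('side');cv2.imwrite('pics/side10.png',g['img'])
cv2.imwrite('pics/c13.png',cv2.resize(g['img'][180:250,260:350],(720,560),interpolation=cv2.INTER_CUBIC))
E
```

```text
clock 13.8667 z 0.0543 fix-frame rel -0.1054 0.0002 F(ux,uy,z) (0.307, 0.068, 0.2421) M (-0.002, -0.01, 0.0582) rot [-2.953e+00 -1.072e+00  1.000e-03] op -2.516382286386448e-05
```

View pics/c13.png

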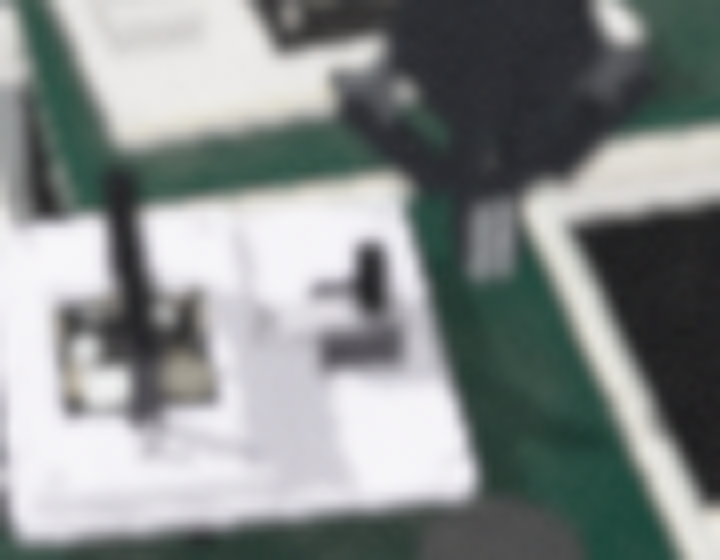

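Call:
apply_moves:
  angular:
    - [0, 0, 0]
    - [0, 0, 0]
    - [0, 0, 0]
    - [0, 0, 0]
    - [0, 0, 0]
    - [0, 0, 0]
    - [0, 0, 0]
    - [0, 0, 0]
    - [0, 0, 0]
  slide:
    - [0.003, 0, 0.004]
    - [0.004, 0, 0.001]
    - [0.004, 0, 0]
    - [0.003, 0, 0]
    - [0.003, 0, 0]
    - [0.003, 0, 0]
    - [0.003, 0, 0]
    - [0.003, 0, 0]
    - [0, 0, 0]
  gripper: [0, 0, 0, 0, 0, 0, 0, 0, 0]

```text
clock: 14.67
eef_pos: [0.4572, 0.214, 0.0493]
tcp_rot: [-2.953, -1.072, -0.0]
force: [-0.1, -0.1, 0.3]
opening: 0.0
```

```bash
python3 st.py
```

```text
clock 14.6667 z 0.0493 fix-frame rel -0.0793 0.0002 F(ux,uy,z) (-0.187, -0.021, 0.3444) M (-0.004, 0.017, -0.0038) rot [-2.953 -1.072 -0.   ] op 4.55831464709407e-05
```

No contact yet; continue in small steps.

Call:
apply_moves:
  angular:
    - [0, 0, 0]
    - [0, 0, 0]
    - [0, 0, 0]
    - [0, 0, 0]
    - [0, 0, 0]
  slide:
    - [0.002, 0, 0]
    - [0.002, 0, 0]
    - [0.002, 0, 0]
    - [0.002, 0, 0]
    - [0, 0, 0]
  gripper: [0, 0, 0, 0, 0]

```text
clock: 15.08
eef_pos: [0.4632, 0.2191, 0.0492]
tcp_rot: [-2.953, -1.072, -0.0]
force: [0.9, -0.0, 0.4]
opening: 0.0002
```

```bash
python3 st.py;  python3 - <<'E'
from ov import *
from cell import env
g=env.grab_frame('side');cv2.imwrite('pics/side11.png',g['img'])
cv2.imwrite('pics/c14.png',cv2.resize(g['img'][180:250,260:350],(720,560),interpolation=cv2.INTER_CUBIC))
E
```

```text
clock 15.0833 z 0.0492 fix-frame rel -0.0715 0.0002 F(ux,uy,z) (0.699, -0.633, 0.383) M (0.029, 0.006, 0.0595) rot [-2.953 -1.072 -0.   ] op 0.00015845315718410183
```

View pics/c14.png

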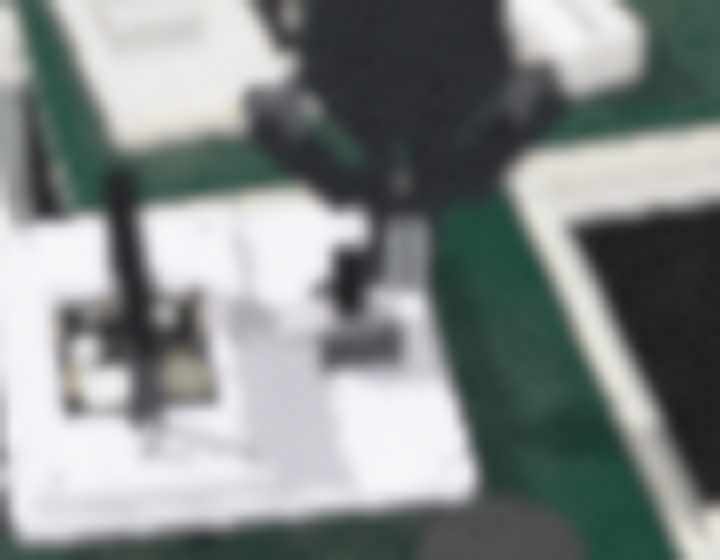

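Call:
apply_moves:
  angular:
    - [0, 0, 0]
    - [0, 0, 0]
    - [0, 0, 0]
    - [0, 0, 0]
    - [0, 0, 0]
  slide:
    - [0.002, 0, 0]
    - [0.002, 0, 0]
    - [0.002, 0, 0]
    - [0.002, 0, 0]
    - [0, 0, 0]
  gripper: [0, 0, 0, 0, 0]

```text
clock: 15.55
eef_pos: [0.4694, 0.2242, 0.0493]
tcp_rot: [-2.953, -1.071, -0.0]
force: [0.6, 0.3, -0.6]
opening: -0.0
```

```bash
python3 st.py
```

```text
clock 15.55 z 0.0493 fix-frame rel -0.0634 0.0002 F(ux,uy,z) (0.686, -0.162, -0.6124) M (0.023, -0.012, 0.0137) rot [-2.953 -1.071 -0.   ] op -4.6759422774436286e-05
```

Call:
apply_moves:
  angular:
    - [0, 0, 0]
    - [0, 0, 0]
    - [0, 0, 0]
    - [0, 0, 0]
  slide:
    - [0.001, 0, 0]
    - [0.001, 0, 0]
    - [0.001, 0, 0]
    - [0, 0, 0]
  gripper: [0, 0, 0, 0]

```text
clock: 15.88
eef_pos: [0.4704, 0.2251, 0.0492]
tcp_rot: [2.952, 1.071, -0.006]
force: [-11.6, -9.1, 10.0]
opening: 0.0002
```

```bash
python3 st.py
```

```text
clock 15.8833 z 0.0492 fix-frame rel -0.0621 0.0002 F(ux,uy,z) (-14.784, 0.44, 9.9669) M (-0.004, 2.213, -0.0071) rot [ 2.952  1.071 -0.006] op 0.00020127750362243144
```

Call:
apply_moves:
  angular:
    - [0, 0, 0]
    - [0, 0, 0]
    - [0, 0, 0]
    - [0, 0, 0]
    - [0, 0, 0]
    - [0, 0, 0]
  slide:
    - [-0.002, 0, 0]
    - [-0.008, 0, 0]
    - [-0.015, 0, 0]
    - [-0.015, 0, 0]
    - [0, 0, 0]
    - [0, 0, 0]
  gripper: [0, 0, 0, 0, 0, 0]

```text
clock: 16.38
eef_pos: [0.4408, 0.2002, 0.0496]
tcp_rot: [-2.953, -1.071, -0.001]
force: [0.3, 1.4, 0.1]
opening: -0.0002
```

```bash
python3 st.py;  python3 - <<'E'
from ov import *
from cell import env
g=env.grab_frame('side');cv2.imwrite('pics/side12.png',g['img'])
a=cv2.imread('pics/side8.png')
c=lambda i:cv2.resize(i[190:240,270:320],(400,400),interpolation=cv2.INTER_CUBIC)
A=[]
uxa=np.radians(39.85);ux=np.array([np.cos(uxa),np.sin(uxa)])
for im in (a,g['img']):
    k=c(im)
    for j,col in((0,(0,0,255)),(.022,(0,200,0))):
        p=np.array([.5182,.2647])+(.0332-.098+j)*ux
        q=((proj('side',[[*p,.038],[*p,.068]])-[270,190]+.5)*8).astype(int)
        cv2.line(k,tuple(map(int,q[0])),tuple(map(int,q[1])),col,1)
    A.append(k)
cv2.imwrite('pics/c15.png',np.hstack(A))
for l in('bolt',):
    for r in env.masks_of('side',l)[:2]: print(r['p'],r['pixel'])
E
```

```text
clock 16.3833 z 0.0496 fix-frame rel -0.1008 0.0 F(ux,uy,z) (1.131, 0.853, 0.0839) M (0.009, -0.001, -0.0329) rot [-2.953e+00 -1.071e+00 -1.000e-03] op -0.00023357354391605312
```

View pics/c15.png

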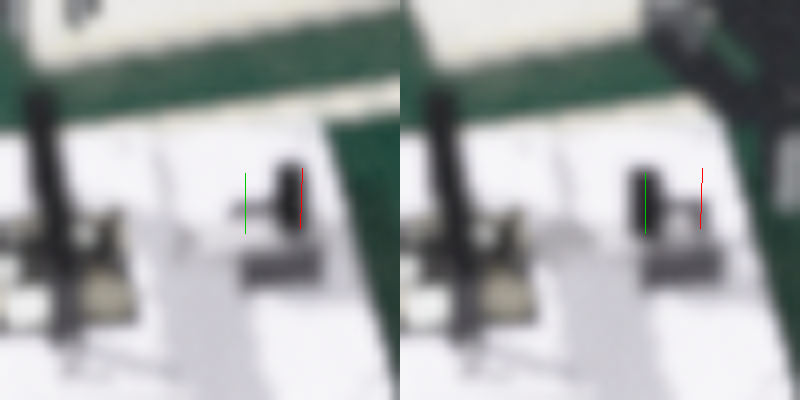

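Call:
apply_moves:
  angular:
    - [0, 0, 0]
    - [0, 0, 0]
    - [0, 0, 0]
    - [0, 0, 0]
    - [0, 0, 0]
    - [0, 0, 0]
    - [0, 0, 0]
    - [0, 0, 0]
  slide:
    - [0, 0, -0.015]
    - [0, 0, -0.03]
    - [0, 0, -0.035]
    - [0, 0, -0.035]
    - [-0.03, 0, -0.03]
    - [-0.03, 0, 0]
    - [0, 0, 0]
    - [0, 0, 0]
  gripper: [0, 0, 0, 0, 0, 0, 0, 0]

```text
clock: 17.15
eef_pos: [0.3952, 0.1621, 0.1945]
tcp_rot: [-2.954, -1.071, -0.003]
force: [-0.7, 0.4, 0.4]
opening: -0.0003
```

```bash
python3 st.py;  python3 - <<'E'
from ov import *
from cell import env
g=env.grab_frame('side');cv2.imwrite('pics/side13.png',g['img'])
f=env.grab_frame('top');cv2.imwrite('pics/top13.png',f['img'])
a=cv2.resize(f['img'][135:255,220:340],(400,400),interpolation=cv2.INTER_CUBIC)
cv2.imwrite('pics/c16.png',np.hstack([a,cv2.resize(g['img'][170:270,240:340],(400,400),interpolation=cv2.INTER_CUBIC)]))
E
```

```text
clock 17.15 z 0.1945 fix-frame rel -0.1602 -0.0 F(ux,uy,z) (-0.288, 0.772, 0.3539) M (0.004, -0.016, 0.0461) rot [-2.954 -1.071 -0.003] op -0.0003300364960005805
```

View pics/c16.png

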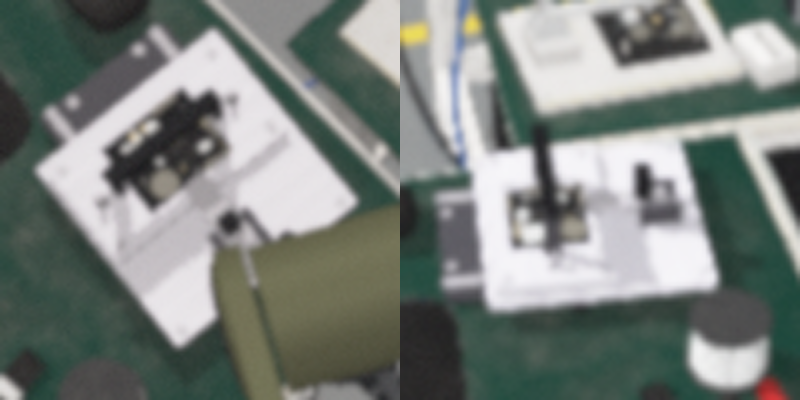

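The top view (left half) shows pin tips past both handle ends, about (232,98) and (103,205). The bolt knob, at (230,220), is moved forward with its tongue over the frame's edge. The side view agrees, so I'm handing it in.

```bash
python3 -c "
from cell import env
print(env.job_done())"
```

```text
the job is handed in; nothing more can be done
None
```

The hold-down frame is on both pins and flat on the carriage, with the bolt pushed in over its edge. I handed the job in at about 17 s of the 64 s allowed; no verdict is reported.

**Steps**
1. I gripped the frame by its handle, carried it level to the fixture and felt down for the pins. A sideways force of about 4 N at the pin tips eased after a 1 mm correction.
2. The frame then slid down freely to first contact at tool height 0.056 m, the height expected for a frame that is home. The contact force was only a few newtons.
3. I let go and pushed the knob from behind with closed fingers to its end stop. The push peaked at about 15 N sideways, with about 10 N upward on the tool. Then I backed away.

**Last checks**
- **Frame:** the camera pictures show both pins through the holes and the board in the window.
- **Bolt:** the knob stands at the calculated fully-in position (22 mm), with the tongue over the frame's edge.
- **Robot:** the arm touches nothing.
- **Other things on the bench:** I never touched them, and those in view looked undisturbed. I did not measure each one.

**What disagreed:** my first automatic fit in the side camera was about 6–8 mm off the top camera. I put that down to the carriage's visible side wall and used the top camera instead. The two also differed by 2–3 mm on where the frame sat in the hand along the handle. I took a middle value and let the feel for the pins settle it.

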